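Hang the ear defenders on the pull-out bar

ROBOT

A 6-joint arm with a two-finger parallel gripper is mounted at the origin on the work surface. World frame = base frame: x ahead of the robot, y to its left, z up, the work surface at z = 0. Lengths are in m, angles in rad, forces in N, time in s.
With the tool pointing down it reaches from about 0.35 to 0.975 m from the base axis. Payload 4.9 kg.
Tool frame: the origin (TCP) lies between the finger pads; the fingertips stand 17 mm ahead of it and the grasp point (between the pads) lies 2 mm behind it; z points along the fingers, y is the direction in which the jaws open and shut (so a half turn about z gives the same grasp; the last joint's range is limited). The gripper opens to 85 mm and grips with 20 to 120 N. Pads are 22 mm wide; open, the fingers measure 114 mm over their backs; the gripper's body (76 mm by 85 mm) begins 54 mm behind the grasp point. The pads swing forward as they close: fully open they stand 13 mm farther back than shut.
Start: joints at [1.064, 0.053, 1.613, -0, 1.476, -0.119], TCP at [0.236, 0.579, 0.248] pointing down, gripper open.
Joint ranges: [-3.01, 3.01], [-1.01, 2.22], [0.06, 2.58], [-1.02, 4.17], [0.09, 2.62], [-3.14, 3.14]. Speed limits (rad/s): [2.57, 2.57, 3.14, 3.14, 3.14, 3.14].

INTERFACE

Orientations are given as a unit quaternion [w, x, y, z].
In Python, from plant import state, grab_frame, camera_model, job_done, find_in, silhouettes, landmark_of gives the robot as it stands.
- The arm moves only by the shell command python3 -m crank 'ROWS'. ROWS is JSON, a list of rows, each an object with "angular": the turn, a rotation vector about the tool's x, y, z each as a share of 5 degrees, from -1 to 1, a list of three; "delta_pos": the shift along the tool's x, y, z each as a share of 3 cm, from -1 to 1, a list of three; "gripper": the opening, from 0 (shut) to 1 (fully open). In form: [{"angular": [ax, ay, az], "delta_pos": [tx, ty, tz], "gripper": gripper}, ...]. A call has 1 to 12 rows; each row shifts and turns the commanded pose from where the row before left it, along the tool's axes as they then stand; what a row does not reach is not made up. A row lasts 1/8 s, in which the tool goes at most 62.5 mm and 10.7 degrees, less where a joint would pass 70% of its speed; a pose out of reach is approached as far as the arm can. A call with a number of a shift or a turn outside -1 to 1 is refused whole. A call with a gripper value outside its range is refused whole. The fingers move at their own pace and stop on an object; the grip force is fixed at half the most. Time passes only in rows, so rows that do not move let the fingers close. It gives the time, the measured TCP pose, the force and the opening at its end, in the units of the state.
- state(): the state, without advancing time (a new reading comes with each control period).
- grab_frame(name): name is "scene" or "top"; returns the picture (384x512x3 uint8, red, green, blue); there is no depth.
- camera_model(name): a dict with "camera_matrix" (3x3 intrinsics, pixels), "dist_coeffs" ([k1, k2, p1, p2, k3] as OpenCV has them; the pictures are not rectified), "rvec" (rotation vector, rad) and "tvec" (3), from world to camera coordinates, as OpenCV has them. Camera axes: x right, y down, z forward; pixel columns grow to the right and rows downward; lengths in m; the calibration is good to about 2 mm. A picture is of the moment at which its call begins. camera_model takes no time and is no camera call.
- job_done(): hands the job in, once; it reports no verdict.
Trained networks look in the newest picture that a camera, given by its name, has taken for a name from the list of things; names that differ only in an ending like _2 or _b are one class to them, and where a whole thing is asked for, a point or a joint stands for the part that bears it (a point fixed in the world has none). Each returns a list of dicts, best first, with "conf" (0 to 1); they miss things now and then, are a little off and sometimes report something else, mostly with a low value. They report only what shows in the picture. A call takes as long as a camera call. They do not tell look-alikes from the thing itself.
- find_in(camera, target): "bbox" ([left, top, right, bottom] in pixels, round what is visible of it).
- silhouettes(camera, target): "mask" (384x512 bool, what is visible of it) and "bbox" ([left, top, right, bottom] in pixels, round what is visible of it).
- landmark_of(camera, target): "pixel" ([column, row] in pixels: a listed point, or the origin of a listed thing).
The state is a dict: "time": time; "joint_pos": joint angles; "joint_vel": joint speeds; "joint_efforts": joint torques, N m; "tool_pos": TCP position; "tool_rot": TCP orientation; "contact_force": force on the tool from outside, world axes, zero at the start; "ft_torque": the same for the moment, N m; "gripper_width": opening from 0.0 (shut) to 1.0 (fully open).
Only numpy, scipy, OpenCV 4.12 (cv2) and the standard library are available. Lean on these libraries where they do the work, as an engineer would, in place of code of your own. Each camera call takes 0.05 s, during which the arm holds its last target.

TASK

Put the ear defenders away on the pull-out bar under the shelf: first pull the bar fully out by the round disc on its end, then hang the ear defenders over the bar by their headband, one cup on each side, and let go of them. Then push the bar fully home again with the ear defenders still hanging from it; never knock them over, and leave the other things on the bench where they are.

Things in the scene. Friction and masses are not known exactly. Their poses are not given: they have to be found in the camera images.
- ear_defenders: Grey rigid ear defenders, about 0.26 kg, standing on their cups, headband arch up. 177 (x) x 76 (y) x 163 mm high. Origin: centre of underside, between the cups. x from cup to cup, y across the headband, z up. Cups reach from 48 to 90 mm either side of the centre, 86 mm high; 96 mm gap between them. Grip from above across the crown (the headband's top), 30 mm wide in y.
- crown (a point): Centre of the underside of the headband's crown, 141 mm above the ear defenders' origin, same axes; it should rest on the bar's top. The crown is a padded bar 44 mm long (x), 30 mm wide (y), 22 mm thick; beyond it the band slopes down to the cups. Fingers reaching below the crown's underside would meet the bar when hanging it.
- rail_stand: Fixed plywood shelf on legs. Origin on the bench under the middle of the board's front edge; +y points out of the front (the way the bar pulls out), z up. Board 240 mm wide (x), back to y = -360, underside 225 mm, top 243 mm high. Below it is open back to y = -135, where the bar's dark guide starts (legs from -145). A tray and a box stand on the board behind y = -190.
- hang_bar (a joint): How far the bar is pulled out, m: 0 fully home, 0.14 fully out (end stop). It slides level along +y of the shelf with about 3 N of friction and stays where it is left.
- bar_knob (a point): Centre of the disc on the outer end of the steel bar, on the bar's axis, moving with it; axes as the shelf (y outward). Disc 60 mm diameter, 12 mm thick along y. The bar is 16 mm thick, axis 175 mm above the bench, so the disc stands 22 mm above the bar's top. This point is 66 mm in front of the board's front edge when home, 206 mm when fully out.
- bench_block: Steel block 90 x 90 x 28 mm lying on the bench, bystander; origin centre of underside.
- bowl: White bowl 100 mm wide, 50 mm high, bystander; origin centre of underside.
- mallet: Hammer 200 mm long lying on the bench, bystander; origin in the middle of its underside.
- jar: Glass jar 60 mm wide, 80 mm high, bystander; origin centre of underside.
There are look-alikes about, which are no part of the job. There is more than one size of the ear_defenders; the job needs the largest.

How it is judged:
On the way, in this order (a step that is already met when the one before it is completed fails the run):
1. the bar is pulled fully out (at least 130 of its 140 mm), the ear defenders not yet on it (value of joint hang_bar above 0.13 m and height (world z) of crown below 0.15 m), for 0.2 s.
2. with the bar still out (at least 110 mm), the ear defenders hang from it, released (value of joint hang_bar above 0.11 m and x of crown in the frame of bar_knob between -0.03 and 0.03 m and y of crown in the frame of bar_knob between -0.32 and -0.01 m and z of crown in the frame of bar_knob between -0.004 and 0.022 m and contact force between ear_defenders and the arm below 0.05 N and contact force between ear_defenders and the fingers below 0.05 N), for 0.3 s.
At the end, for the whole second after the job is handed in: The bar is home (within 12 mm) and the ear defenders hang from it at rest, upright within 0.35 rad, crown resting on the bar between the disc and the guide and within 30 mm of the bar's axis sideways (value of joint hang_bar below 0.012 m and x of crown in the frame of bar_knob between -0.03 and 0.03 m and y of crown in the frame of bar_knob between -0.2 and -0.01 m and z of crown in the frame of bar_knob between -0.004 and 0.022 m and angle between ear_defenders's own z axis and vertical below 0.35 rad and linear speed of ear_defenders below 0.05 m/s and angular speed of ear_defenders below 0.5 rad/s); the robot touches nothing.
It fails at once if the ear defenders are knocked over (tilted more than 0.8 rad) (angle between ear_defenders's own z axis and vertical above 0.8 rad).
It fails at once if the steel block is moved more than 30 mm (distance of bench_block from where it was at the start of the episode above 0.03 m).
It fails at once if the bowl is moved more than 30 mm (distance of bowl from where it was at the start of the episode above 0.03 m).
It fails at once if the hammer is moved more than 30 mm (distance of mallet from where it was at the start of the episode above 0.03 m).
It fails at once if the jar is moved more than 30 mm (distance of jar from where it was at the start of the episode above 0.03 m).
It also fails if it takes over 72 s, if anything falls off the work surface, if the arm or the gripper's body presses on something with over 40 N, if the wrist force passes 120 N, or if a joint passes its speed limit or range.

## Working session

There is one attempt and no reset: what is moved stays moved. The work goes in short steps, Python scripts to look and compute and a shell command to move; the robot and the scene stay as the last step left them, time stands still between calls to the robot, and variables do not carry over. Pictures are saved under pics/ and viewed, and the job is handed in when it is done.

```bash
ls; mkdir -p pics; python3 - <<'E'
from plant import *
import cv2
print(state())
for c in ("scene","top"):
    im=grab_frame(c); cv2.imwrite(f"pics/{c}0.png",cv2.cvtColor(im,cv2.COLOR_RGB2BGR))
    m=camera_model(c); print(c,{k:[list(r) if hasattr(r,'__len__') else r for r in v] for k,v in m.items()})
E
```

```text
pics
{'time': 0.0, 'joint_pos': array([ 1.06397611e+00,  5.33829641e-02,  1.61427442e+00,  7.97946115e-07,
        1.47597974e+00, -1.19004633e-01]), 'joint_vel': array([ 0.00100641,  0.00086371,  0.00023248,  0.00053755, -0.00096107,
        0.00085699]), 'joint_efforts': array([-7.83140313e-04, -3.93672788e+01, -3.70178854e+01, -1.84698906e-04,
        6.74491923e-03, -2.90271794e-05]), 'tool_pos': array([0.23607562, 0.57807898, 0.24705848]), 'tool_rot': array([-3.15053231e-04,  1.92694849e-01,  9.81258198e-01, -9.72473534e-04]), 'contact_force': array([-0.01492224, -0.22584506, -0.44160171]), 'ft_torque': array([ 0.01571084,  0.06868502, -0.01975851]), 'gripper_width': 1.0003631339396444}
scene {'camera_matrix': [[np.float64(394.4332764442604), np.float64(0.0), np.float64(254.96651279517252)], [np.float64(0.0), np.float64(394.4332764442604), np.float64(190.67220966930572)], [np.float64(0.0), np.float64(0.0), np.float64(1.0)]], 'dist_coeffs': [np.float64(-0.03726200184032127), np.float64(0.0), np.float64(0.0), np.float64(0.0), np.float64(0.0)], 'rvec': [np.float64(0.8918039713403593), np.float64(2.4899083660872745), np.float64(-1.0849431309154212)], 'tvec': [np.float64(0.29407307549055395), np.float64(-0.21816817405187616), np.float64(1.3559761708930842)]}
top {'camera_matrix': [[np.float64(404.70645464847513), np.float64(0.0), np.float64(253.87709712025435)], [np.float64(0.0), np.float64(404.70645464847513), np.float64(195.8232257548837)], [np.float64(0.0), np.float64(0.0), np.float64(1.0)]], 'dist_coeffs': [np.float64(0.04710355689048558), np.float64(0.0), np.float64(0.0), np.float64(0.0), np.float64(0.0)], 'rvec': [np.float64(2.160787226280258), np.float64(-2.193610996964361), np.float64(0.06378659021873825)], 'tvec': [np.float64(0.18708785846757053), np.float64(0.5139681337458979), np.float64(1.244633735692326)]}
```

View pics/scene0.png

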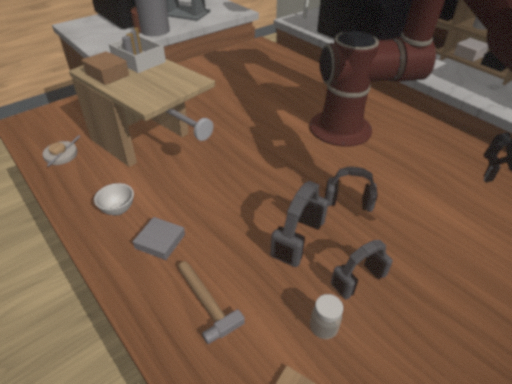

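View pics/top0.png

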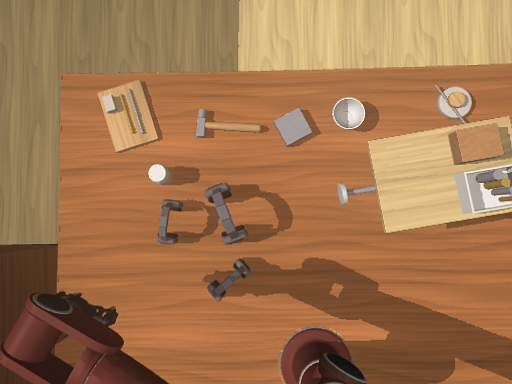

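Candidates for the ear defenders in the top picture: (225,213), (168,222), (229,280). The first appears largest. I'll measure all three along with the shelf.

```bash
cat > h.py <<'E'
from plant import *
import cv2, numpy as np
from scipy.spatial.transform import Rotation as R
from scipy.optimize import least_squares
CM={c:camera_model(c) for c in("scene","top")}
A=lambda v:np.array(v,float)
def proj(c,P):
    m=CM[c]; p,_=cv2.projectPoints(A(P).reshape(-1,1,3),A(m["rvec"]),A(m["tvec"]),A(m["camera_matrix"]),A(m["dist_coeffs"])); return p.reshape(-1,2)
def ray(c,px):
    m=CM[c]; n=cv2.undistortPoints(A([[px]]),A(m["camera_matrix"]),A(m["dist_coeffs"])).ravel()
    Rm=cv2.Rodrigues(A(m["rvec"]))[0]; return -Rm.T@A(m["tvec"]), Rm.T@A([n[0],n[1],1])
def atz(c,px,z):
    o,d=ray(c,px); return o+d*(z-o[2])/d[2]
def tri(px1,px2): # scene, top
    o1,d1=ray("scene",px1);o2,d2=ray("top",px2)
    s=np.linalg.lstsq(np.c_[d1,-d2],o2-o1,rcond=None)[0]
    a=o1+d1*s[0];b=o2+d2*s[1]; return (a+b)/2,np.linalg.norm(a-b)
def save(c,name,box=None,k=1,pts=None):
    im=cv2.cvtColor(grab_frame(c),cv2.COLOR_RGB2BGR)
    if pts is not None:
        for p in pts: cv2.circle(im,tuple(int(round(v)) for v in p),1,(0,255,0),-1)
    if box: im=im[box[1]:box[3],box[0]:box[2]]
    im=cv2.resize(im,None,fx=k,fy=k,interpolation=cv2.INTER_CUBIC); cv2.imwrite("pics/"+name+".png",im)
def quiet(): 
    s=state(); return s
E
python3 - <<'E'
from h import *
np.set_printoptions(precision=4,suppress=True)
for c in("scene","top"):
    for t in("crown","ear_defenders","bar_knob","rail_stand"):
        for d in landmark_of(c,t): print(c,t,round(d["conf"],2),A(d["pixel"]))
    for t in ("ear_defenders","rail_stand","bench_block","bowl","mallet","jar"):
        for d in find_in(c,t): print(c,"bbox",t,round(d["conf"],2),A(d["bbox"]))
save("top","edt",(140,160,280,310),5)
save("scene","eds",(250,140,410,310),4)
E
```

```text
scene crown 0.93 [303.4 198.8]
scene crown 0.74 [370.2 251.8]
scene ear_defenders 0.85 [358.2 278.9]
scene ear_defenders 0.62 [296.2 236.1]
scene ear_defenders 0.62 [349.7 204.3]
scene bar_knob 0.79 [202.6 130.5]
scene rail_stand 0.57 [161.  242.3]
scene bbox ear_defenders 0.81 [269.8 180.5 326.6 268.2]
scene bbox ear_defenders 0.7 [332.2 235.9 392.7 299.5]
scene bbox rail_stand 0.94 [ 70.8  27.1 217.6 165.4]
scene bbox bench_block 0.66 [133.8 219.6 185.4 260.1]
scene bbox bowl 0.94 [ 94.2 182.3 134.8 215.8]
scene bbox mallet 0.67 [180.6 259.6 246.5 343.4]
scene bbox jar 0.59 [309.2 294.  343.3 340.5]
scene bbox jar 0.54 [ 96.2 185.5 131.3 215.8]
top crown 0.98 [227.4 283.2]
top crown 0.61 [166.8 219.9]
top crown 0.58 [222.9 212.9]
top ear_defenders 0.95 [224.9 211.5]
top ear_defenders 0.88 [170.8 220.2]
top ear_defenders 0.55 [231.5 278.6]
top bar_knob 0.83 [341.9 191. ]
top rail_stand 0.72 [341.7 192.4]
top bbox ear_defenders 0.97 [208.7 256.6 248.3 301.4]
top bbox ear_defenders 0.79 [204.7 181.5 247.6 243.9]
top bbox ear_defenders 0.66 [158.2 199.2 182.5 245.9]
top bbox rail_stand 0.69 [340.2 114.  510.4 233.7]
top bbox rail_stand 0.62 [336.7 184.  377.5 203.4]
top bbox bench_block 0.97 [276.1 108.4 311.2 148.1]
top bbox bowl 0.6 [335.  100.1 362.  130. ]
top bbox mallet 0.88 [197.5 108.1 259.1 137.8]
top bbox jar 0.57 [150.6 161.9 171.3 182.7]
```

View pics/edt.png

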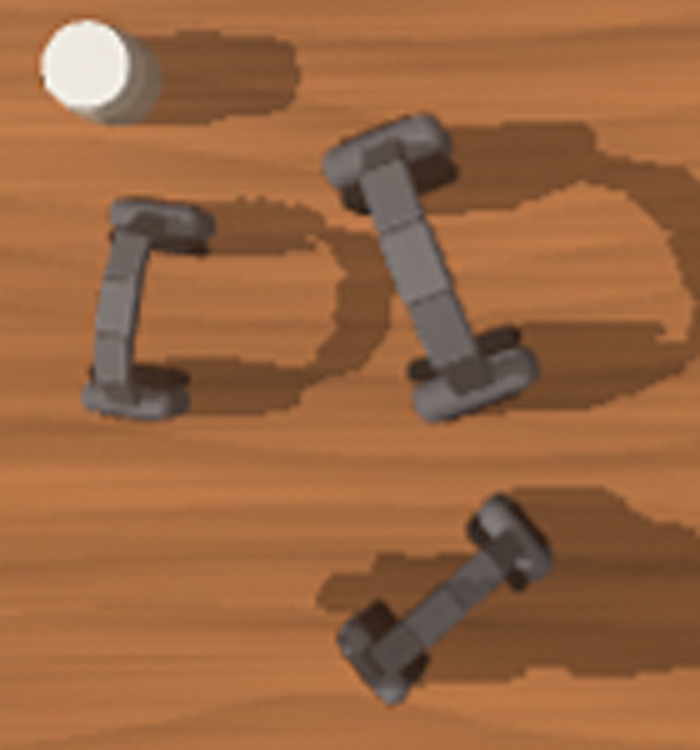

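View pics/eds.png

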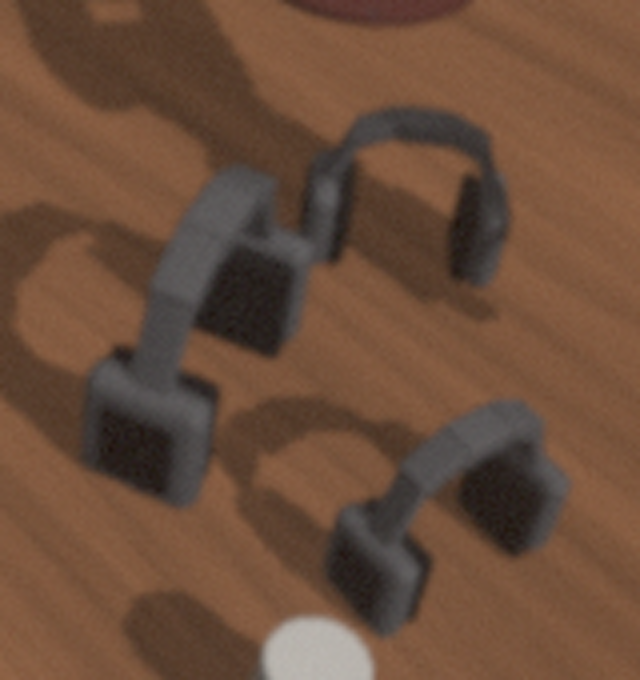

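```bash
python3 - <<'E'
from h import *
np.set_printoptions(precision=4,suppress=True)
print("crown tri",tri([303.4,198.8],[222.9,212.9]))
print("ed origin",tri([296.2,236.1],[224.9,211.5]), atz("top",[224.9,211.5],0))
print("crown2",tri([370.2,251.8],[166.8,219.9]))
print("knob",tri([202.6,130.5],[341.9,191.0]))
for px in([206,188],[228,183],[222,241],[244,238]): print(px,atz("top",px,.086))
# board corners top z=.243
for px in([368,141],[386,233],[511,120]): print("board",px,atz("top",px,.243))
for px in([211,86],[130,113]): print("board s",px,atz("scene",px,.243))
for n,px,z in(("block",[293.5,128],.028),("bowl",[348,114],.05),("jar",[158,174],.08),("malL",[199,123],.02),("malR",[261,128],.02)): print(n,atz("top",px,z))
E
```

```text
crown tri (array([0.4614, 0.2658, 0.1364]), np.float64(0.00069788583060721))
ed origin (array([0.4708, 0.269 , 0.017 ]), np.float64(0.0045734234943750765)) [0.4698 0.2721 0.    ]
crown2 (array([0.4403, 0.4396, 0.0983]), np.float64(0.014298563815650854))
knob (array([ 0.5135, -0.0627,  0.1711]), np.float64(0.004169729890840701))
[206, 188] [0.5374 0.3202 0.086 ]
[228, 183] [0.5513 0.2547 0.086 ]
[222, 241] [0.3803 0.274  0.086 ]
[244, 238] [0.3881 0.2092 0.086 ]
board [368, 141] [ 0.6374 -0.1198  0.243 ]
board [386, 233] [ 0.4009 -0.1567  0.243 ]
board [511, 120] [ 0.6828 -0.4779  0.243 ]
board s [211, 86] [ 0.4307 -0.1314  0.243 ]
board s [130, 113] [ 0.6628 -0.1431  0.243 ]
block [0.7273 0.0519 0.028 ]
bowl [ 0.762  -0.1139  0.05  ]
jar [0.5823 0.4643 0.08  ]
malL [0.7506 0.3497 0.02  ]
malR [0.7312 0.1537 0.02  ]
```

The largest is at top (225,213) / scene (298,225). It spans about 177 mm and its crown triangulates to 0.136 m (0.141 expected). The other two are clearly smaller. Next I'll refine the ear-defender and bar poses.

```bash
python3 - <<'E'
from h import *
save("top","st",(325,105,425,245),5)
save("scene","ss",(60,20,230,170),4)
E
```

```text
(no output)
```

View pics/st.png

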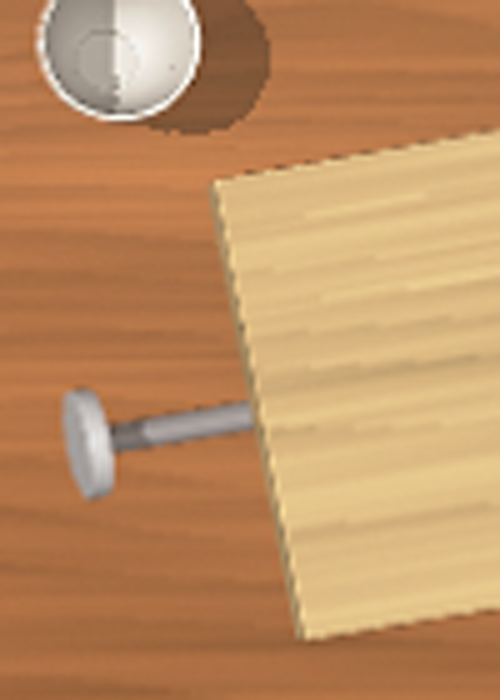

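View pics/ss.png

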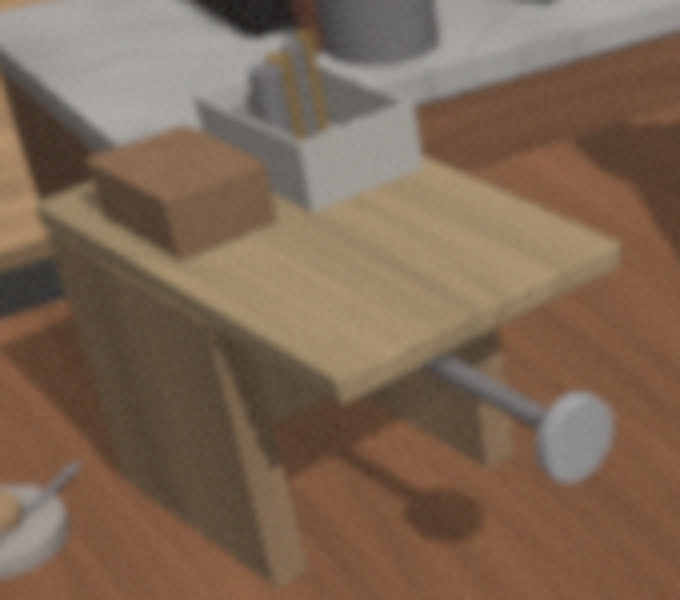

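```bash
cat >> h.py <<'E'
def fr(p,loc): # p=x,y,yaw ; local points
    c,s=np.cos(p[2]),np.sin(p[2]); L=A(loc).reshape(-1,3)
    return np.c_[p[0]+c*L[:,0]-s*L[:,1],p[1]+s*L[:,0]+c*L[:,1],L[:,2]]
def fit(obs,p0):
    f=lambda p:np.concatenate([(proj(c,fr(p,l))[0]-A(px)) for c,l,px in obs])
    r=least_squares(f,p0,loss="soft_l1"); return r.x,f(r.x).reshape(-1,2)
E
python3 - <<'E'
from h import *
np.set_printoptions(precision=4,suppress=True)
obs=[("top",[.12,0,.243],[368.6,141.6]),("top",[-.12,0,.243],[385.6,232.6]),("scene",[.12,0,.243],[144.5,115.75]),("scene",[-.12,0,.243],[215,81.75]),("scene",[.12,-.36,.243],[70.5,71.75]),("scene",[.12,0,.225],[146.2,120.2]),
("scene",[0,.072,.175],[204.3,129.3]),("top",[0,.066,.175],[342.8,193.8])]
p,r=fit(obs,[.52,-.13,.15]);print("shelf",p,np.degrees(p[2]));print(r)
for s in(0.066,.206,-.135): print(s,fr(p,[0,s,.175]))
o2=[("top",[lx,ly,.163],px) for lx,ly,px in ((.022,.015,[216.8,206]),(.022,-.015,[224.2,203.4]),(-.022,.015,[222.2,220.2]),(-.022,-.015,[229.6,218]))]
# scene crop corners (x4, offset 250,140)
q,r=fit(o2,[.46,.267,.2]);print("ed",q,np.degrees(q[2]));print(r)
loc=[[lx,ly,.163] for lx in(-.022,.022) for ly in(-.015,.015)]+[[lx,ly,z] for lx in(-.09,-.048,.048,.09) for ly in(-.038,.038) for z in(0.,.086)]
save("scene","edfit",(250,140,410,310),4,proj("scene",fr(q,loc)))
save("top","edfit2",(180,160,280,260),6,proj("top",fr(q,loc)))
E
```

```text
shelf [ 0.5189 -0.1333  0.154 ] 8.82468841731419
[[-2.5078 -0.5764]
 [-1.5672  0.6663]
 [ 0.3642 -1.4797]
 [ 0.8243 -1.8148]
 [-1.2887 -1.9268]
 [-0.0567  0.4004]
 [-0.6953 -0.8566]
 [ 0.976  -0.5985]]
0.066 [[ 0.5087 -0.0681  0.175 ]]
0.206 [[0.4872 0.0702 0.175 ]]
-0.135 [[ 0.5396 -0.2667  0.175 ]]
ed [0.463  0.2628 0.3134] 17.955154566373423
[[-1.2524  0.1511]
 [ 1.6175 -0.7436]
 [-1.6329  1.0255]
 [ 1.2649 -0.2866]]
```

View pics/edfit.png

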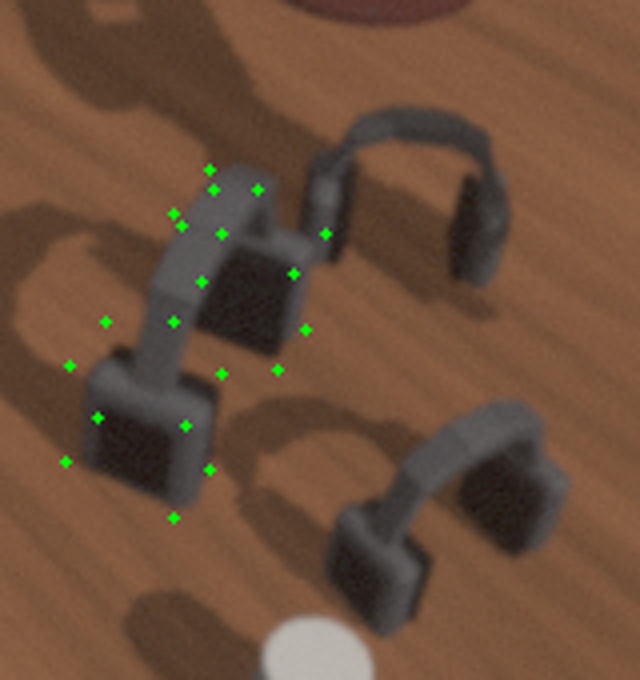

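View pics/edfit2.png

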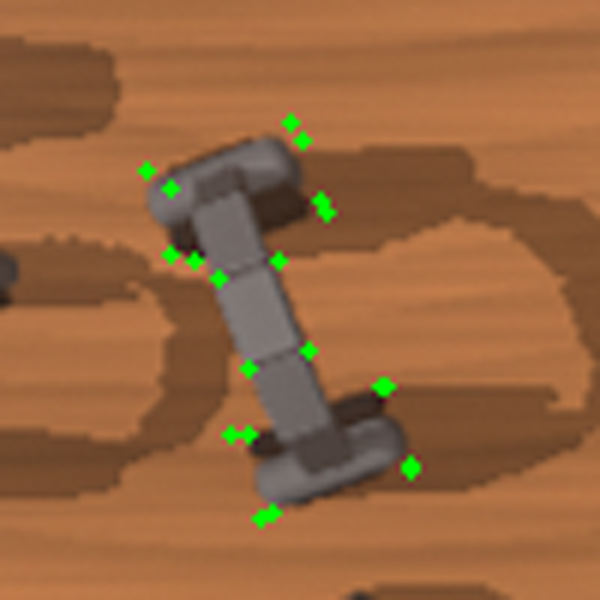

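```bash
cat >> h.py <<'E'
def hull(c,P):
    return cv2.convexHull(proj(c,P).astype(np.float32)).reshape(-1,2)
def edparts(sc=1.):
    bx=lambda x0,x1,y,z0,z1:[[x,yy,z] for x in(x0,x1) for yy in(-y,y) for z in(z0,z1)]
    def cup(x0,x1):
        a=np.linspace(0,2*np.pi,32,endpoint=False); sg=lambda v:np.sign(v)*abs(v)**.5
        return [[x,.038*sg(np.cos(t)),.043+.043*sg(np.sin(t))] for x in(x0,x1) for t in a]
    P=[cup(.048,.09),cup(-.09,-.048),bx(-.022,.022,.015,.141,.163)]
    for s in(1,-1):
        P.append([[s*x,y,z] for y in(-.013,.013) for x,z in((.022,.143),(.022,.163),(.075,.086),(.06,.08))])
    return [A(p)*sc for p in P]
def render(c,p,sc=1.,k=4):
    im=np.zeros((384*k,512*k),np.uint8)
    for P in edparts(sc): cv2.fillConvexPoly(im,np.round((hull(c,fr(p,P))+.5)*k).astype(np.int32),255)
    return cv2.resize(im,(512,384),interpolation=cv2.INTER_AREA)/255.
E
python3 - <<'E'
from h import *
from scipy.optimize import minimize
np.set_printoptions(precision=4,suppress=True)
M={}
for c,ctr in(("scene",(298,222)),("top",(225,213))):
    grab_frame(c); best=None
    for _ in range(3):
      for d in silhouettes(c,"ear_defenders"):
        b=A(d["bbox"]); m=[(b[0]+b[2])/2,(b[1]+b[3])/2]
        if np.hypot(m[0]-ctr[0],m[1]-ctr[1])<12: best=d;break
      if best:break
      grab_frame(c)
    print(c,best["conf"],best["bbox"],best["mask"].sum()); M[c]=best["mask"].astype(float)
np.savez("masks.npz",**M)
def f(p,cs=("scene","top")):
    return sum(np.abs(render(c,p[:3],p[3] if len(p)>3 else 1.)-M[c]).sum()/M[c].sum() for c in cs)
for p0,cs in(([.463,.263,.33],("scene","top")),([.463,.263,.33,1.],("scene","top")),([.463,.263,.33],("top",)),([.463,.263,.33],("scene",))):
    sim=np.array([p0]+[list(A(p0)+d) for d in np.diag([.012,.012,.1,.08][:len(p0)])])
    r=minimize(f,p0,args=(cs,),method="Nelder-Mead",options=dict(initial_simplex=sim,maxiter=200)); print(cs,r.x,r.fun)
    if cs==("scene","top") and len(p0)==3: p=r.x
for c,b in(("scene",(250,140,410,310)),("top",(180,160,280,260))):
    im=cv2.cvtColor(grab_frame(c),cv2.COLOR_RGB2BGR)
    k=4;im=cv2.resize(im,None,fx=k,fy=k)
    cn,_=cv2.findContours(cv2.resize(render(c,p).astype(np.float32),None,fx=k,fy=k).__gt__(.5).astype(np.uint8),cv2.RETR_LIST,cv2.CHAIN_APPROX_NONE)
    cv2.drawContours(im,cn,-1,(0,255,0),1); cv2.imwrite(f"pics/fit_{c}.png",im[b[1]*k:b[3]*k,b[0]*k:b[2]*k])
E
```

```text
scene 0.59 [268.1, 181.8, 326.2, 266.1] 2496
top 0.73 [203.0, 183.4, 250.6, 247.0] 1054
('scene', 'top') [0.4636 0.2655 0.3591] 0.26024313754110606
('scene', 'top') [0.4632 0.2655 0.3568 0.9809] 0.24010078439004656
('top',) [0.4637 0.2662 0.3634] 0.10726271533281245
('scene',) [0.46   0.2624 0.3472] 0.1266496983408748
```

```bash
python3 -c "
import cv2,numpy as np
a=cv2.imread('pics/fit_scene.png');b=cv2.imread('pics/fit_top.png')
a=cv2.resize(a,(400,425));b=cv2.resize(b,(400,400));o=np.zeros((425,800,3),np.uint8);o[:,:400]=a;o[:400,400:]=b;cv2.imwrite('pics/fitb.png',o)"
```

```text
(no output)
```

View pics/fitb.png

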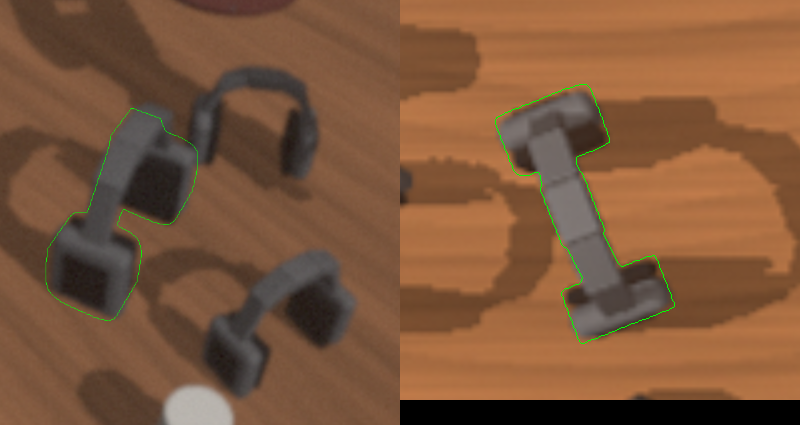

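```bash
cat >> h.py <<'E'
SH=A([.5189,-.1333,.154]); ED=A([.4633,.2655,.357])
def todo(target,yaw=None):
    """units of move in tool axes now; yaw= desired tool-y heading (world rad), tool down"""
    s=state(); w,x,y,z=s["tool_rot"]; Rt=R.from_quat([x,y,z,w])
    d=Rt.inv().apply(A(target)-s["tool_pos"])/.03
    print("t",round(s["time"],2),"tcp",np.round(s["tool_pos"],4),"F",np.round(s["contact_force"],1),"w",round(s["gripper_width"],3),"shift units",np.round(d,2))
    if yaw is not None:
        ty=A([np.cos(yaw),np.sin(yaw),0]); tz=A([0,0,-1]); tx=np.cross(ty,tz)
        G=R.from_matrix(np.c_[tx,ty,tz]); rv=(Rt.inv()*G).as_rotvec()
        print("turn units (5deg)",np.round(np.degrees(rv)/5,2)," shift in goal axes",np.round(G.inv().apply(A(target)-s["tool_pos"])/.03,2))
E
python3 -m crank '[{"angular":[0,0,0],"delta_pos":[-1,-1,-1],"gripper":0.5},{"angular":[0,0,0],"delta_pos":[-1,-1,-1],"gripper":0.5},{"angular":[0,0,0],"delta_pos":[-1,-1,0],"gripper":0.5},{"angular":[0,0,0],"delta_pos":[-1,-1,0],"gripper":0.5},{"angular":[0,0,0],"delta_pos":[-1,-1,0],"gripper":0.5},{"angular":[0,0,0],"delta_pos":[-1,-1,0],"gripper":0.5},{"angular":[0,0,0],"delta_pos":[-1,-1,0],"gripper":0.5},{"angular":[0,0,0],"delta_pos":[-1,-1,0],"gripper":0.5},{"angular":[0,0,0],"delta_pos":[-1,-1,0],"gripper":0.5},{"angular":[0,0,0],"delta_pos":[-1,-1,0],"gripper":0.5},{"angular":[0,0,0],"delta_pos":[-1,-1,0],"gripper":0.5},{"angular":[0,0,0],"delta_pos":[-1,-1,0],"gripper":0.5}]'
python3 -m crank '[{"angular":[0,0,-1],"delta_pos":[0,0,0],"gripper":0.5},{"angular":[0,0,-1],"delta_pos":[0,0,0],"gripper":0.5},{"angular":[0,0,-1],"delta_pos":[0,0,0],"gripper":0.5},{"angular":[0,0,-1],"delta_pos":[0,0,0],"gripper":0.5},{"angular":[0,0,-1],"delta_pos":[0,0,0],"gripper":0.5},{"angular":[0,0,-1],"delta_pos":[0,0,0],"gripper":0.5},{"angular":[0,0,-0.2],"delta_pos":[0,0,0],"gripper":0.5},{"angular":[0,0,0],"delta_pos":[0,0,0],"gripper":0.5}]'
python3 -c "
from h import *
todo([.5087,-.0681,.30],SH[2]+np.pi/2)"
```

```text
time: 3.2
tool_pos: [0.4338, 0.1078, 0.3085]
tool_rot: [0.0, 0.193, 0.981, 0.0]
contact_force: [0.1, 0.6, -0.0]
gripper_width: 0.501
time: 4.2
tool_pos: [0.4334, 0.1092, 0.3083]
tool_rot: [0.0, -0.076, 0.997, -0.0]
contact_force: [0.9, -0.1, -0.2]
gripper_width: 0.501
t 4.2 tcp [0.4334 0.1092 0.3083] F [ 0.9 -0.1 -0.2] w 0.501 shift units [-1.58 -6.22  0.28]
turn units (5deg) [-0.    0.   -0.02]  shift in goal axes [-1.57 -6.22  0.28]
```

```bash

python3 -m crank '[{"angular":[0,0,0],"delta_pos":[-0.3,-1,0],"gripper":0.5},{"angular":[0,0,0],"delta_pos":[-0.3,-1,0],"gripper":0.5},{"angular":[0,0,0],"delta_pos":[-0.3,-1,0],"gripper":0.5},{"angular":[0,0,0],"delta_pos":[-0.3,-1,0],"gripper":0.5},{"angular":[0,0,0],"delta_pos":[-0.3,-1,0],"gripper":0.5},{"angular":[0,0,0],"delta_pos":[-0.08,-1,0],"gripper":0.5},{"angular":[0,0,0],"delta_pos":[0,-0.22,1],"gripper":0.5},{"angular":[0,0,0],"delta_pos":[0,0,1],"gripper":0.5},{"angular":[0,0,0],"delta_pos":[0,0,0],"gripper":0.5}]'
python3 - <<'E'
from h import *
todo([.5087,-.0681,.205],SH[2]+np.pi/2)
k=proj("scene",fr(SH,[[0,.066,.175],[0,.072,.175]]))
save("scene","s1",(130,30,290,150),5); save("top","t1",(280,130,400,250),5)
E
```

```text
time: 5.32
tool_pos: [0.5072, -0.0677, 0.2453]
tool_rot: [-0.003, -0.076, 0.997, 0.001]
contact_force: [0.1, 0.5, -0.1]
gripper_width: 0.5
t 5.33 tcp [ 0.5072 -0.0677  0.2453] F [ 0.1  0.5 -0.1] w 0.5 shift units [-0.05 -0.02  1.34]
turn units (5deg) [ 0.03 -0.06 -0.02]  shift in goal axes [-0.05 -0.02  1.34]
```

View pics/s1.png

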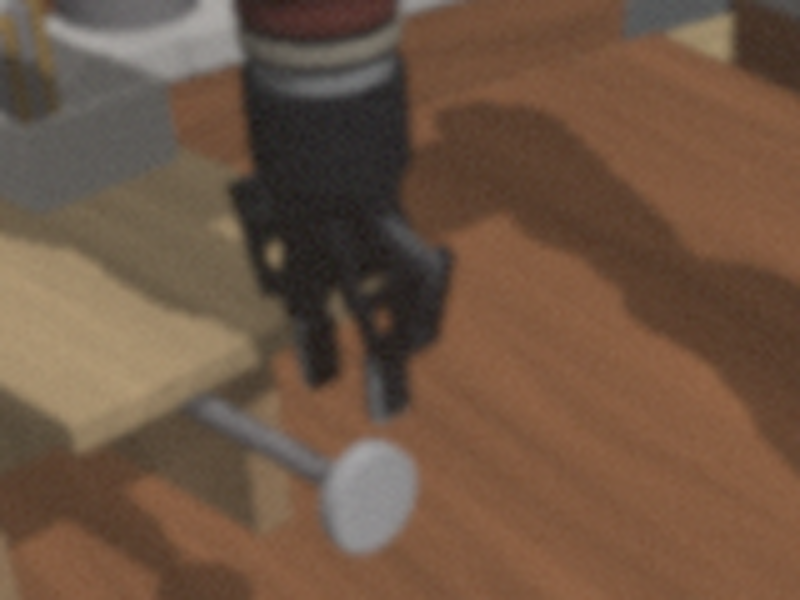

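View pics/t1.png

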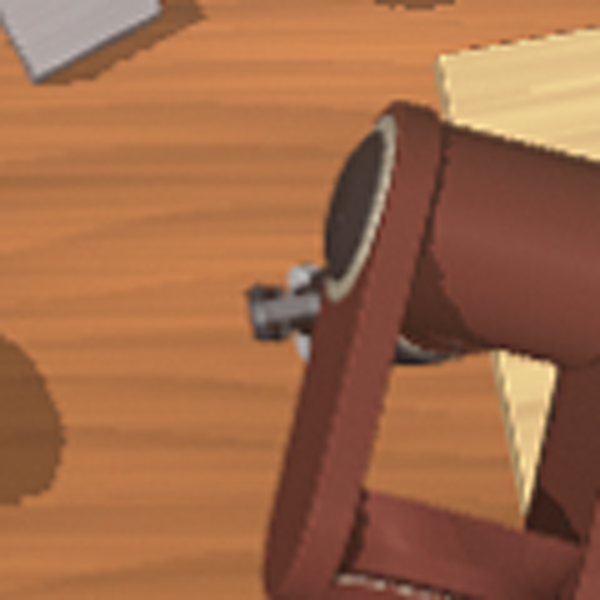

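```bash
python3 - <<'E'
from h import *
np.set_printoptions(precision=1,suppress=True)
for z in(.24,.235,.23,.205,.175):
    print(z,(proj("scene",[.5072,-.0677,z])-[130,30])*5, (proj("top",[.5072,-.0677,z])-[280,130])*5)
for p in([0,.066,.175],[0,.066,.205],[0,.072,.175]): print((proj("scene",fr(SH,p))-[130,30])*5,(proj("top",fr(SH,p))-[280,130])*5)
E
```

```text
0.24 [[353.1 378.5]] [[344.4 308.9]]
0.235 [[353.9 387.2]] [[342.2 309.7]]
0.23 [[354.7 395.8]] [[340.1 310.5]]
0.205 [[358.6 438.2]] [[329.9 314.4]]
0.175 [[363.1 487.2]] [[318.2 318.8]]
[[360.2 488. ]] [[318.8 315.9]]
[[355.6 438.9]] [[330.5 311.4]]
[[368.  492.3]] [[307.9 317.8]]
```

```bash

python3 -m crank '[{"angular":[0,0,0],"delta_pos":[-0.05,0.05,0.5],"gripper":0.5},{"angular":[0,0,0],"delta_pos":[0,0,0.5],"gripper":0.5},{"angular":[0,0,0],"delta_pos":[0,0,0.3],"gripper":0.5},{"angular":[0,0,0],"delta_pos":[0,0,0],"gripper":0.5}]'
python3 -m crank '[{"angular":[0,0,0],"delta_pos":[0,0,0],"gripper":0},{"angular":[0,0,0],"delta_pos":[0,0,0],"gripper":0},{"angular":[0,0,0],"delta_pos":[0,0,0],"gripper":0},{"angular":[0,0,0],"delta_pos":[0,0,0],"gripper":0},{"angular":[0,0,0],"delta_pos":[0,0,0],"gripper":0}]'
```

```text
time: 5.92
tool_pos: [0.5094, -0.0661, 0.2079]
tool_rot: [-0.001, -0.077, 0.997, 0.0]
contact_force: [-0.6, -0.9, -0.1]
gripper_width: 0.503
time: 6.55
tool_pos: [0.5103, -0.0663, 0.2102]
tool_rot: [0.0, -0.077, 0.997, -0.0]
contact_force: [-2.7, 2.7, 6.2]
gripper_width: 0.119
```

```bash
python3 - <<'E'
from h import *
todo([.5087,-.0681,.205],SH[2]+np.pi/2)
save("scene","s2",(150,60,260,160),6)
E
```

```text
t 6.55 tcp [ 0.5103 -0.0663  0.2102] F [-2.7  2.7  6.2] w 0.119 shift units [ 0.06 -0.05  0.17]
turn units (5deg) [-0.    0.01 -0.01]  shift in goal axes [ 0.06 -0.05  0.17]
```

View pics/s2.png

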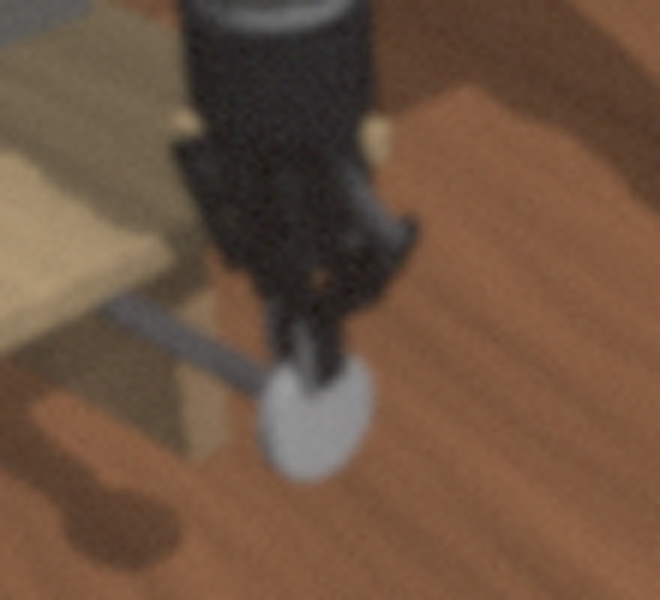

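The disc is held: the front finger is on its face at crop (315,370). I'll pull now.

```bash

python3 -m crank '[{"angular":[0,0,0],"delta_pos":[0,0.3,0],"gripper":0},{"angular":[0,0,0],"delta_pos":[0,0.5,0],"gripper":0},{"angular":[0,0,0],"delta_pos":[0,0.5,0],"gripper":0},{"angular":[0,0,0],"delta_pos":[0,0.5,0],"gripper":0},{"angular":[0,0,0],"delta_pos":[0,0.5,0],"gripper":0},{"angular":[0,0,0],"delta_pos":[0,0.5,0],"gripper":0},{"angular":[0,0,0],"delta_pos":[0,0.5,0],"gripper":0},{"angular":[0,0,0],"delta_pos":[0,0.5,0],"gripper":0},{"angular":[0,0,0],"delta_pos":[0,0.4,0],"gripper":0}]'
python3 -m crank '[{"angular":[0,0,0],"delta_pos":[0,0.2,0],"gripper":0},{"angular":[0,0,0],"delta_pos":[0,0.15,0],"gripper":0},{"angular":[0,0,0],"delta_pos":[0,0.1,0],"gripper":0},{"angular":[0,0,0],"delta_pos":[0,0,0],"gripper":0}]'
```

```text
time: 7.72
tool_pos: [0.4906, 0.0578, 0.2102]
tool_rot: [-0.0, -0.077, 0.997, -0.002]
contact_force: [-3.7, -4.9, 7.2]
gripper_width: 0.121
time: 8.22
tool_pos: [0.489, 0.068, 0.2102]
tool_rot: [-0.0, -0.076, 0.997, -0.005]
contact_force: [-2.4, -15.1, 6.1]
gripper_width: 0.119
```

```bash

python3 -m crank '[{"angular":[0,0,0],"delta_pos":[0,0.15,0],"gripper":0},{"angular":[0,0,0],"delta_pos":[0,0,0],"gripper":0},{"angular":[0,0,0],"delta_pos":[0,0,0],"gripper":0}]'
python3 -m crank '[{"angular":[0,0,0],"delta_pos":[0,-0.15,0],"gripper":0},{"angular":[0,0,0],"delta_pos":[0,0,0],"gripper":0.45},{"angular":[0,0,0],"delta_pos":[0,0,0],"gripper":0.45},{"angular":[0,0,0],"delta_pos":[0,0,0],"gripper":0.45},{"angular":[0,0,0],"delta_pos":[0,0,-0.5],"gripper":0.45},{"angular":[0,0,0],"delta_pos":[0,0,-1],"gripper":0.45},{"angular":[0,0,0],"delta_pos":[0,0,-1],"gripper":0.45},{"angular":[0,0,0],"delta_pos":[0,1,0],"gripper":0.7},{"angular":[0,0,0],"delta_pos":[0,1,0],"gripper":0.7},{"angular":[0,0,0],"delta_pos":[0,1,0],"gripper":0.7}]'
python3 - <<'E'
from h import *
todo([ED[0],ED[1],.23],ED[2]+np.pi/2)
save("scene","s3",(60,20,260,170),4); save("top","t3",(180,130,400,280),3)
for c in("scene","top"):
    for d in landmark_of(c,"bar_knob"): print(c,d["conf"],d["pixel"])
print(proj("scene",fr(SH,[0,.206,.175])),proj("top",fr(SH,[0,.206,.175])))
E
```

```text
time: 8.6
tool_pos: [0.4889, 0.0683, 0.2102]
tool_rot: [0.0, -0.075, 0.997, -0.01]
contact_force: [-2.1, -29.5, 5.0]
gripper_width: 0.116
time: 9.85
tool_pos: [0.4751, 0.1616, 0.2858]
tool_rot: [0.001, -0.077, 0.997, 0.0]
contact_force: [-0.3, -0.4, 0.1]
gripper_width: 0.7
t 9.85 tcp [0.4751 0.1616 0.2858] F [-0.3 -0.4  0.1] w 0.7 shift units [-0.14  3.48  1.86]
turn units (5deg) [-0.    0.02 -2.33]  shift in goal axes [-0.84  3.38  1.86]
scene 0.82 [241.1, 153.9]
top 0.7 [294.9, 202.5]
[[241.05852484 149.11559394]] [[293.07584505 201.81267515]]
```

View pics/s3.png

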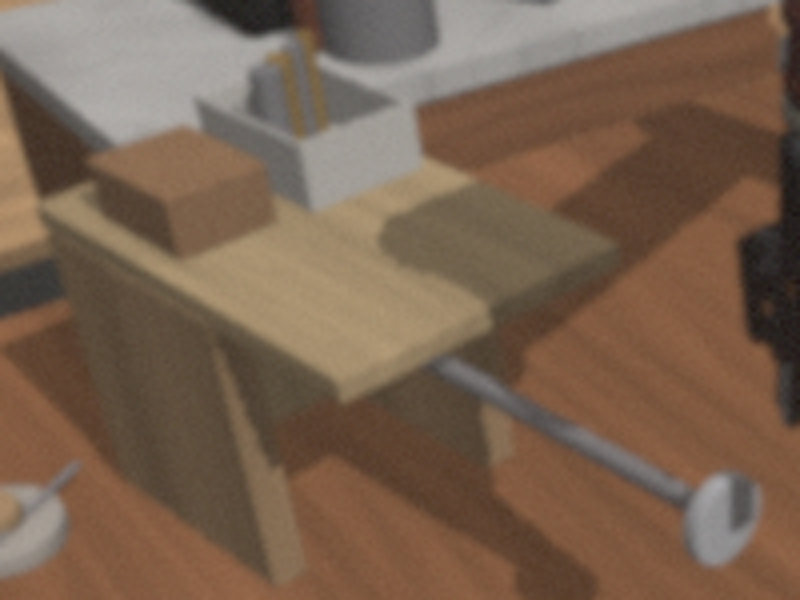

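View pics/t3.png

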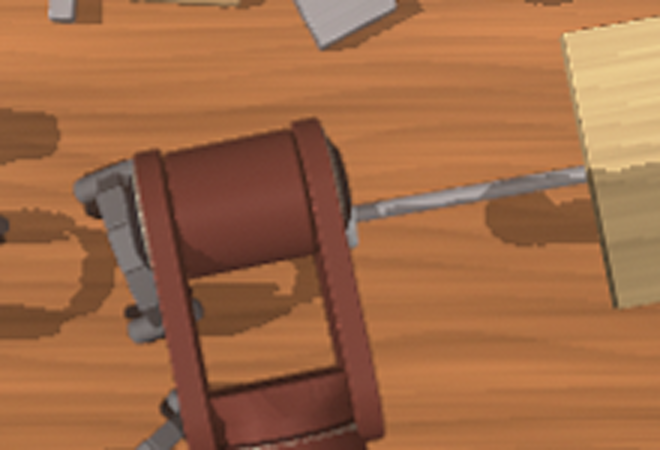

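```bash
python3 - <<'E'
from h import *
np.set_printoptions(precision=4,suppress=True)
c,s=np.cos(SH[2]),np.sin(SH[2])
def loc(P): d=A(P)[:2]-SH[:2]; return [c*d[0]+s*d[1],-s*d[0]+c*d[1]]
for cam,px in(("scene",[170.5,111.5]),("scene",[230,143]),("scene",[200,127]),("top",[303.3,200.7]),("top",[374.3,188.3]),("top",[340,194.2])):
    P=atz(cam,px,.175); print(cam,P,A(loc(P)))
print(A(loc([.489,.0683])))
save("scene","s4",(150,90,260,170),7); save("top","t4",(280,170,400,220),6)
E
```

```text
scene [ 0.532  -0.1895  0.175 ] [ 0.0043 -0.0576]
scene [0.4931 0.0329 0.175 ] [-0.      0.1682]
scene [ 0.5114 -0.0738  0.175 ] [0.0017 0.06  ]
top [0.4899 0.0423 0.175 ] [-0.0017  0.178 ]
top [ 0.5208 -0.1509  0.175 ] [-0.0008 -0.0177]
top [ 0.5062 -0.0578  0.175 ] [-0.001   0.0765]
[0.0014 0.2038]
```

View pics/s4.png

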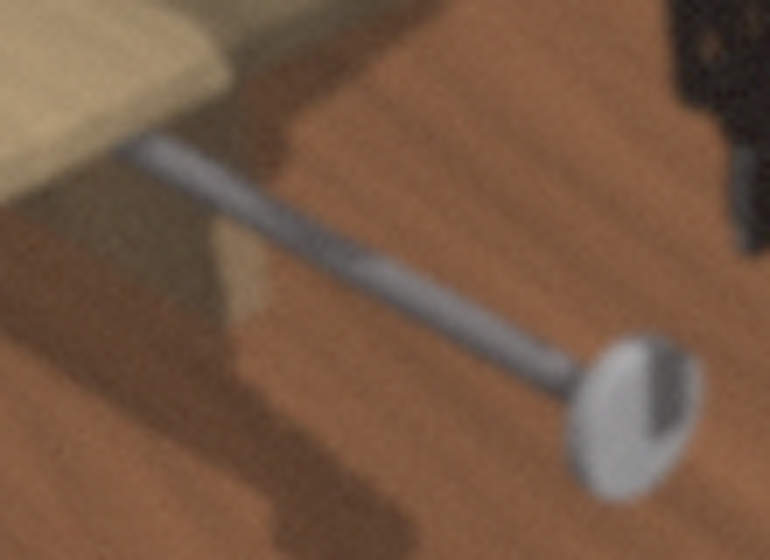

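View pics/t4.png

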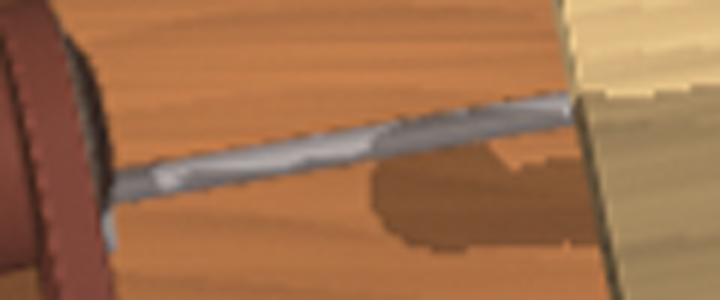

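```bash

python3 -m crank '[{"angular":[0,0,-1],"delta_pos":[0,0,0],"gripper":0.7},{"angular":[0,0,-1],"delta_pos":[0,0,0],"gripper":0.7},{"angular":[0,0,-0.33],"delta_pos":[0,0,0],"gripper":0.7},{"angular":[0,0,0],"delta_pos":[-0.2,0.85,0],"gripper":0.7},{"angular":[0,0,0],"delta_pos":[-0.2,0.85,0.4],"gripper":0.7},{"angular":[0,0,0],"delta_pos":[-0.22,0.85,0.6],"gripper":0.7},{"angular":[0,0,0],"delta_pos":[-0.22,0.83,0.8],"gripper":0.7},{"angular":[0,0,0],"delta_pos":[0,0,0],"gripper":0.7}]'
python3 - <<'E'
from h import *
todo([ED[0],ED[1],.158],ED[2]+np.pi/2)
save("scene","s5",(250,120,410,280),4); save("top","t5",(160,150,280,270),4)
E
```

```text
time: 11.15
tool_pos: [0.462, 0.2644, 0.2279]
tool_rot: [-0.002, -0.178, 0.984, -0.001]
contact_force: [0.1, 0.4, 1.0]
gripper_width: 0.703
t 11.15 tcp [0.462  0.2644 0.2279] F [0.1 0.4 1. ] w 0.703 shift units [-0.07  0.02  2.33]
turn units (5deg) [-0.   -0.06  0.01]  shift in goal axes [-0.05  0.02  2.33]
```

View pics/s5.png

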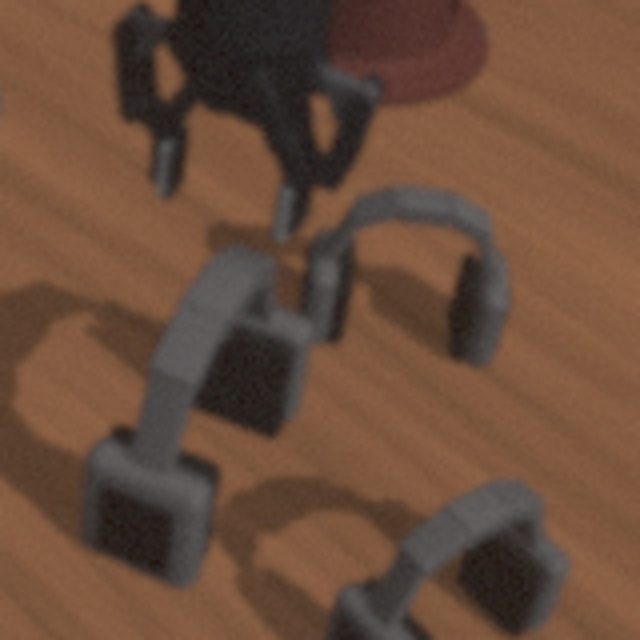

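View pics/t5.png

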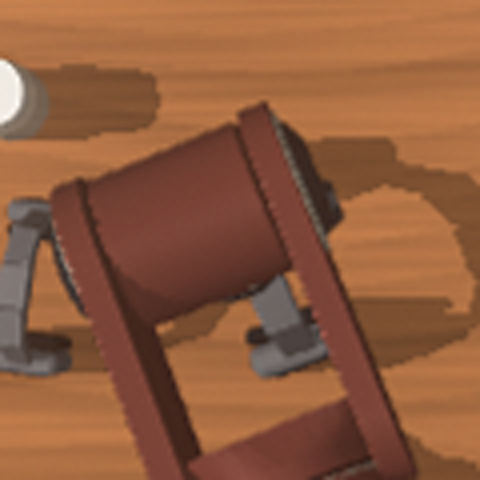

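```bash
python3 - <<'E'
from h import *
np.set_printoptions(precision=1,suppress=True)
u=A([np.cos(ED[2]+np.pi/2),np.sin(ED[2]+np.pi/2)])
for z in(.228,.218,.163):
  for k in(-.034,0,.034): print(z,k,(proj("scene",[.462+u[0]*k,.2644+u[1]*k,z])-[250,120])*4)
print("crown corners",(proj("scene",fr(ED,[[x,y,.163] for x in(-.022,.022) for y in(-.015,.015)]))-[250,120])*4)
E
```

```text
0.228 -0.034 [[169.9 168.9]]
0.228 0 [[227.8 189.4]]
0.228 0.034 [[287.4 210.5]]
0.218 -0.034 [[168.5 183.4]]
0.218 0 [[225.9 203.9]]
0.218 0.034 [[285.  225.1]]
0.163 -0.034 [[161.2 259.2]]
0.163 0 [[216.1 279.9]]
0.163 0.034 [[272.5 301.2]]
crown corners [[208.  250.3]
 [256.5 268.3]
 [174.3 295.9]
 [224.1 315.1]]
```

```bash

python3 -m crank '[{"angular":[0,0,0],"delta_pos":[-0.05,0.02,0.6],"gripper":0.7},{"angular":[0,0,0],"delta_pos":[0,0,0.6],"gripper":0.7},{"angular":[0,0,0],"delta_pos":[0,0,0.5],"gripper":0.7},{"angular":[0,0,0],"delta_pos":[0,0,0.43],"gripper":0.7},{"angular":[0,0,0],"delta_pos":[0,0,0],"gripper":0.7},{"angular":[0,0,0],"delta_pos":[0,0,0],"gripper":0.7}]'
python3 - <<'E'
from h import *
todo([ED[0],ED[1],.164],ED[2]+np.pi/2)
save("scene","s6",(250,120,410,280),4)
E
```

```text
time: 12.0
tool_pos: [0.4647, 0.2656, 0.1668]
tool_rot: [0.0, -0.177, 0.984, 0.0]
contact_force: [-0.4, 0.3, 1.3]
gripper_width: 0.699
t 12.0 tcp [0.4647 0.2656 0.1668] F [-0.4  0.3  1.3] w 0.699 shift units [0.05 0.01 0.09]
turn units (5deg) [-0.    0.01 -0.  ]  shift in goal axes [0.05 0.01 0.09]
```

View pics/s6.png

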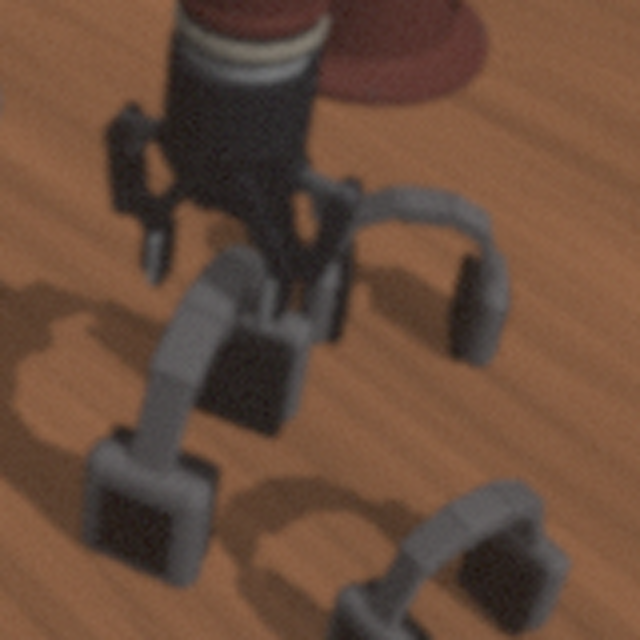

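```bash

python3 -m crank '[{"angular":[0,0,0],"delta_pos":[0,0,0],"gripper":0},{"angular":[0,0,0],"delta_pos":[0,0,0],"gripper":0},{"angular":[0,0,0],"delta_pos":[0,0,0],"gripper":0},{"angular":[0,0,0],"delta_pos":[0,0,0],"gripper":0},{"angular":[0,0,0],"delta_pos":[0,0,0],"gripper":0},{"angular":[0,0,0],"delta_pos":[0,0,0],"gripper":0}]'
python3 - <<'E'
from h import *
todo([ED[0],ED[1],.164],ED[2]+np.pi/2)
save("scene","s7",(250,120,410,280),4)
E
```

```text
time: 12.8
tool_pos: [0.4649, 0.2659, 0.1674]
tool_rot: [0.001, -0.177, 0.984, 0.0]
contact_force: [-0.8, 2.3, 5.4]
gripper_width: 0.329
t 12.8 tcp [0.4649 0.2659 0.1674] F [-0.8  2.3  5.4] w 0.329 shift units [0.05 0.01 0.11]
turn units (5deg) [ 0.01  0.02 -0.  ]  shift in goal axes [0.05 0.01 0.11]
```

View pics/s7.png

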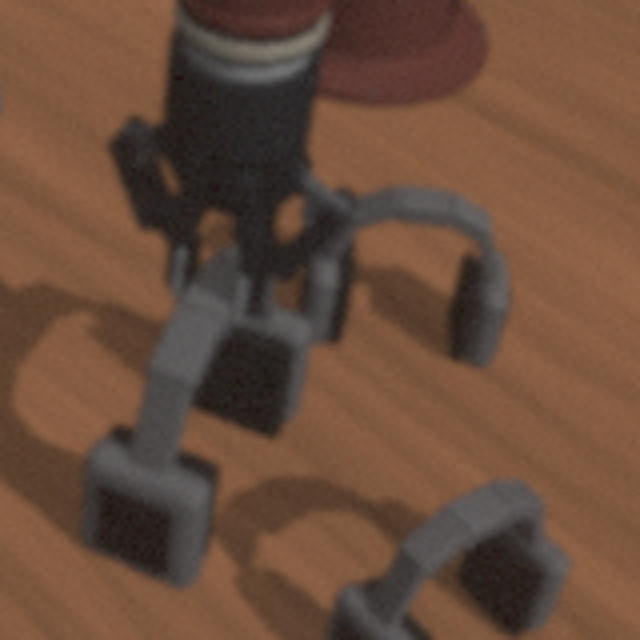

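```bash

python3 -m crank '[{"angular":[0,0,0],"delta_pos":[0,0,-0.3],"gripper":0},{"angular":[0,0,0],"delta_pos":[0,0,-0.6],"gripper":0},{"angular":[0,0,0],"delta_pos":[0,0,-0.8],"gripper":0},{"angular":[0,0,0],"delta_pos":[0,0,-0.8],"gripper":0},{"angular":[0,0,0],"delta_pos":[0,0,-1],"gripper":0},{"angular":[0,0,0],"delta_pos":[0,0,-1],"gripper":0},{"angular":[0,0,0],"delta_pos":[0,0,-1],"gripper":0},{"angular":[0,0,0],"delta_pos":[0,0,-1],"gripper":0},{"angular":[0,0,0],"delta_pos":[0,0,-0.7],"gripper":0},{"angular":[0,0,0],"delta_pos":[0,0,-0.3],"gripper":0},{"angular":[0,0,0],"delta_pos":[0,0,0],"gripper":0}]'
python3 - <<'E'
from h import *
t=fr(SH,[0,.116,.39])[0]; print(t)
todo(t,SH[2]+np.pi/2)
save("scene","s8",(200,60,400,210),4)
E
```

```text
time: 14.22
tool_pos: [0.4645, 0.2654, 0.3915]
tool_rot: [0.0, -0.177, 0.984, -0.0]
contact_force: [-0.5, -0.0, -3.2]
gripper_width: 0.332
[ 0.50110653 -0.01867281  0.39      ]
t 14.22 tcp [0.4645 0.2654 0.3915] F [-0.5 -0.  -3.2] w 0.332 shift units [ 2.16 -9.3   0.05]
turn units (5deg) [-0.    0.    2.32]  shift in goal axes [ 0.25 -9.54  0.05]
```

View pics/s8.png

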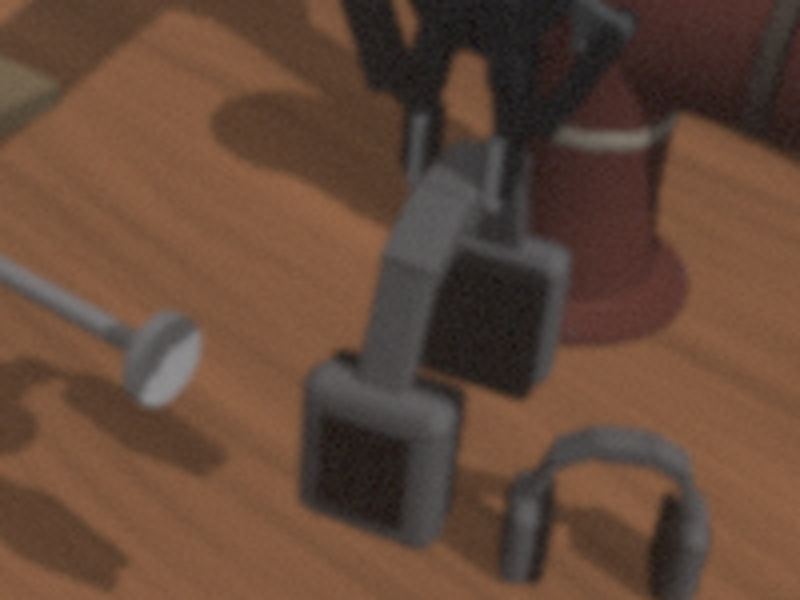

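```bash

python3 -m crank '[{"angular":[0,0,0.5],"delta_pos":[0,0,0],"gripper":0},{"angular":[0,0,0.8],"delta_pos":[0,0,0],"gripper":0},{"angular":[0,0,0.7],"delta_pos":[0,0,0],"gripper":0},{"angular":[0,0,0.32],"delta_pos":[0,0,0],"gripper":0},{"angular":[0,0,0],"delta_pos":[0.05,-0.4,0],"gripper":0},{"angular":[0,0,0],"delta_pos":[0.05,-0.8,0],"gripper":0},{"angular":[0,0,0],"delta_pos":[0.05,-1,0],"gripper":0},{"angular":[0,0,0],"delta_pos":[0.05,-1,0],"gripper":0},{"angular":[0,0,0],"delta_pos":[0.05,-1,0],"gripper":0},{"angular":[0,0,0],"delta_pos":[0,-1,0],"gripper":0},{"angular":[0,0,0],"delta_pos":[0,-1,0],"gripper":0},{"angular":[0,0,0],"delta_pos":[0,-1,0],"gripper":0}]'
python3 -m crank '[{"angular":[0,0,0],"delta_pos":[0,-1,0],"gripper":0},{"angular":[0,0,0],"delta_pos":[0,-0.8,0],"gripper":0},{"angular":[0,0,0],"delta_pos":[0,-0.4,0],"gripper":0},{"angular":[0,0,0],"delta_pos":[0,-0.14,0],"gripper":0},{"angular":[0,0,0],"delta_pos":[0,0,0],"gripper":0},{"angular":[0,0,0],"delta_pos":[0,0,0],"gripper":0}]'
python3 - <<'E'
from h import *
t=fr(SH,[0,.116,.2094])[0]; print(t)
todo(t,SH[2]+np.pi/2)
save("scene","s9",(100,0,300,150),4)
save("top","t9",(220,120,420,270),4)
E
```

```text
time: 15.78
tool_pos: [0.4899, 0.0492, 0.3912]
tool_rot: [-0.0, -0.077, 0.997, -0.0]
contact_force: [0.7, 1.2, -3.3]
gripper_width: 0.331
time: 16.52
tool_pos: [0.5009, -0.0179, 0.3914]
tool_rot: [0.0, -0.078, 0.997, 0.0]
contact_force: [-0.3, -0.1, -3.2]
gripper_width: 0.327
[ 0.50110653 -0.01867281  0.2094    ]
t 16.52 tcp [ 0.5009 -0.0179  0.3914] F [-0.3 -0.1 -3.2] w 0.327 shift units [-0.   -0.03  6.07]
turn units (5deg) [0.   0.   0.01]  shift in goal axes [-0.   -0.03  6.07]
```

View pics/s9.png

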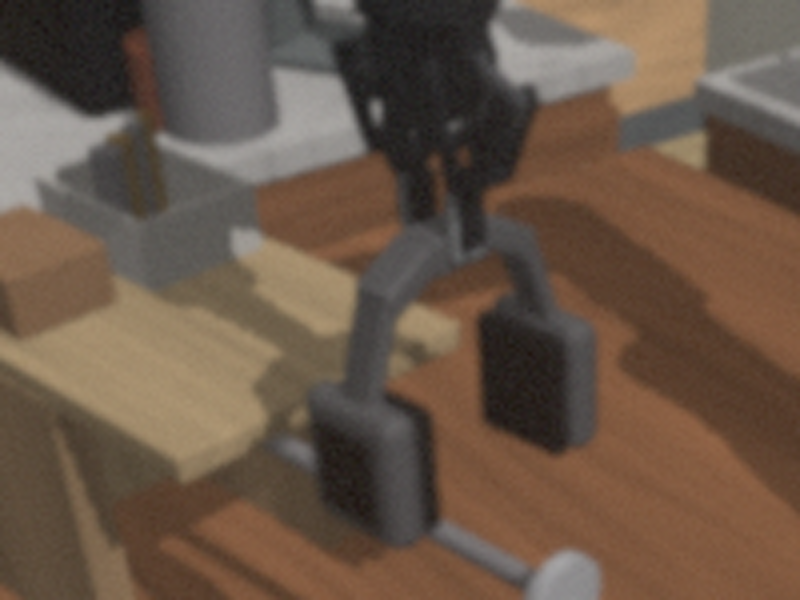

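View pics/t9.png

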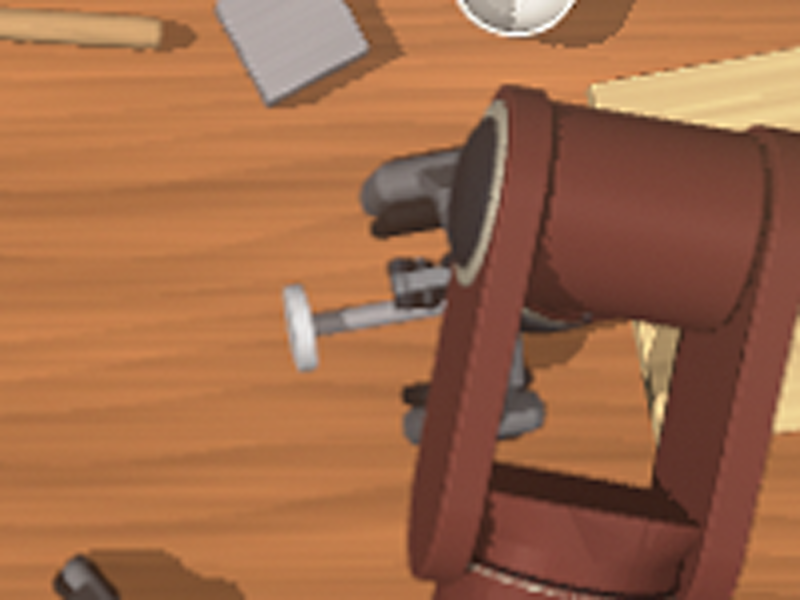

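```bash

python3 -m crank '[{"angular":[0,0,0],"delta_pos":[0,0,0.4],"gripper":0},{"angular":[0,0,0],"delta_pos":[0,0,0.7],"gripper":0},{"angular":[0,0,0],"delta_pos":[0,0,0.8],"gripper":0},{"angular":[0,0,0],"delta_pos":[0,0,0.8],"gripper":0},{"angular":[0,0,0],"delta_pos":[0,0,0.8],"gripper":0},{"angular":[0,0,0],"delta_pos":[0,0,0.8],"gripper":0},{"angular":[0,0,0],"delta_pos":[0,0,0.6],"gripper":0},{"angular":[0,0,0],"delta_pos":[0,0,0.4],"gripper":0},{"angular":[0,0,0],"delta_pos":[0,0,0.2],"gripper":0},{"angular":[0,0,0],"delta_pos":[0,0,0],"gripper":0}]'
python3 - <<'E'
from h import *
t=fr(SH,[0,.116,.2094])[0]
todo(t,SH[2]+np.pi/2)
save("scene","s10",(150,50,300,200),4)
E
```

```text
time: 17.88
tool_pos: [0.501, -0.0186, 0.2264]
tool_rot: [0.0, -0.077, 0.997, -0.0]
contact_force: [-0.7, 0.0, -3.3]
gripper_width: 0.329
t 17.88 tcp [ 0.501  -0.0186  0.2264] F [-0.7  0.  -3.3] w 0.329 shift units [-0.   -0.    0.57]
turn units (5deg) [-0.  0.  0.]  shift in goal axes [-0.   -0.    0.57]
```

View pics/s10.png

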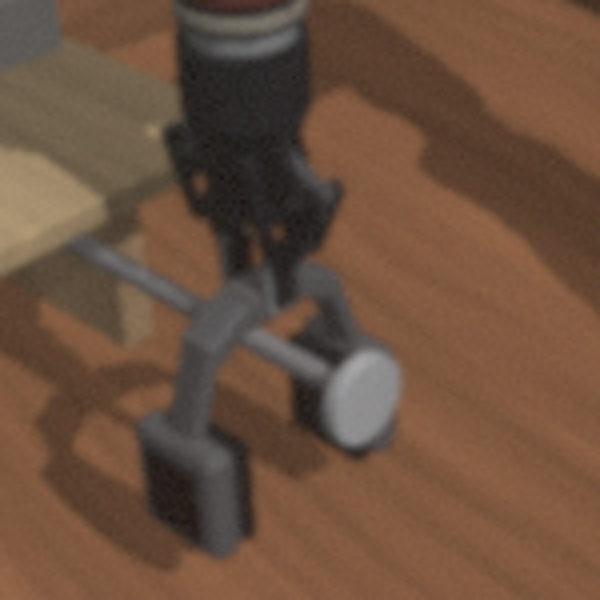

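The bar passes between the cups with the crown above it. I'll lower it gently until it touches.

```bash

python3 -m crank '[{"angular":[0,0,0],"delta_pos":[0,0,0.2],"gripper":0},{"angular":[0,0,0],"delta_pos":[0,0,0.2],"gripper":0},{"angular":[0,0,0],"delta_pos":[0,0,0.1],"gripper":0},{"angular":[0,0,0],"delta_pos":[0,0,0],"gripper":0},{"angular":[0,0,0],"delta_pos":[0,0,0],"gripper":0}]'
```

```text
time: 18.55
tool_pos: [0.501, -0.0186, 0.2115]
tool_rot: [0.0, -0.077, 0.997, -0.0]
contact_force: [0.2, -0.1, -2.8]
gripper_width: 0.332
```

```bash

python3 -m crank '[{"angular":[0,0,0],"delta_pos":[0,0,0.06],"gripper":0},{"angular":[0,0,0],"delta_pos":[0,0,0],"gripper":0},{"angular":[0,0,0],"delta_pos":[0,0,0],"gripper":0}]'
python3 -m crank '[{"angular":[0,0,0],"delta_pos":[0,0,0.05],"gripper":0},{"angular":[0,0,0],"delta_pos":[0,0,0],"gripper":0},{"angular":[0,0,0],"delta_pos":[0,0,0],"gripper":0}]'
```

```text
time: 18.92
tool_pos: [0.501, -0.0185, 0.2096]
tool_rot: [0.0, -0.077, 0.997, -0.0]
contact_force: [-0.2, 0.0, -3.3]
gripper_width: 0.33
time: 19.3
tool_pos: [0.5012, -0.0186, 0.2091]
tool_rot: [0.0, -0.077, 0.997, -0.0]
contact_force: [-2.7, 0.7, 4.0]
gripper_width: 0.332
```

```bash

python3 -m crank '[{"angular":[0,0,0],"delta_pos":[0,0,0],"gripper":0.45},{"angular":[0,0,0],"delta_pos":[0,0,0],"gripper":0.6},{"angular":[0,0,0],"delta_pos":[0,0,0],"gripper":0.65},{"angular":[0,0,0],"delta_pos":[0,0,0],"gripper":0.65}]'
python3 - <<'E'
from h import *
todo(fr(SH,[0,.116,.30])[0],SH[2]+np.pi/2)
save("scene","s11",(150,50,300,200),4)
E
```

```text
time: 19.8
tool_pos: [0.501, -0.0185, 0.208]
tool_rot: [0.0, -0.077, 0.997, 0.0]
contact_force: [0.4, 0.1, 0.2]
gripper_width: 0.65
t 19.8 tcp [ 0.501  -0.0185  0.208 ] F [0.4 0.1 0.2] w 0.65 shift units [-0.   -0.01 -3.07]
turn units (5deg) [0. 0. 0.]  shift in goal axes [-0.   -0.01 -3.07]
```

View pics/s11.png

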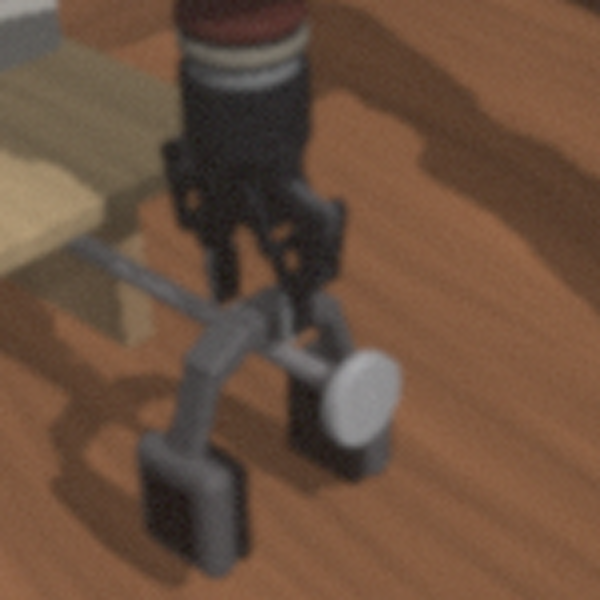

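Released, with force back to about 0, and hanging. I'll rise straight up, move out past the disc, and shut the gripper for pushing.

```bash

python3 -m crank '[{"angular":[0,0,0],"delta_pos":[0,0,-0.4],"gripper":0.65},{"angular":[0,0,0],"delta_pos":[0,0,-0.8],"gripper":0.65},{"angular":[0,0,0],"delta_pos":[0,0,-1],"gripper":0.65},{"angular":[0,0,0],"delta_pos":[0,0,-1],"gripper":0.65},{"angular":[0,0,0],"delta_pos":[0,0.7,0],"gripper":0.65},{"angular":[0,0,0],"delta_pos":[0,1,0],"gripper":0.3},{"angular":[0,0,0],"delta_pos":[0,1,0],"gripper":0},{"angular":[0,0,0],"delta_pos":[0,1,0],"gripper":0},{"angular":[0,0,0],"delta_pos":[0,0.8,0],"gripper":0},{"angular":[0,0,0],"delta_pos":[0,0,0],"gripper":0}]'
python3 - <<'E'
from h import *
todo(fr(SH,[0,.25,.195])[0],SH[2]+np.pi/2)
save("scene","s12",(150,50,300,200),4);save("top","t12",(220,120,420,270),4)
E
```

```text
time: 21.1
tool_pos: [0.4802, 0.1159, 0.3051]
tool_rot: [0.001, -0.078, 0.997, -0.0]
contact_force: [-0.1, -0.6, -0.6]
gripper_width: -0.004
t 21.1 tcp [0.4802 0.1159 0.3051] F [-0.1 -0.6 -0.6] w -0.004 shift units [ 0.   -0.07  3.67]
turn units (5deg) [-0.    0.01  0.03]  shift in goal axes [-0.   -0.07  3.67]
```

View pics/s12.png

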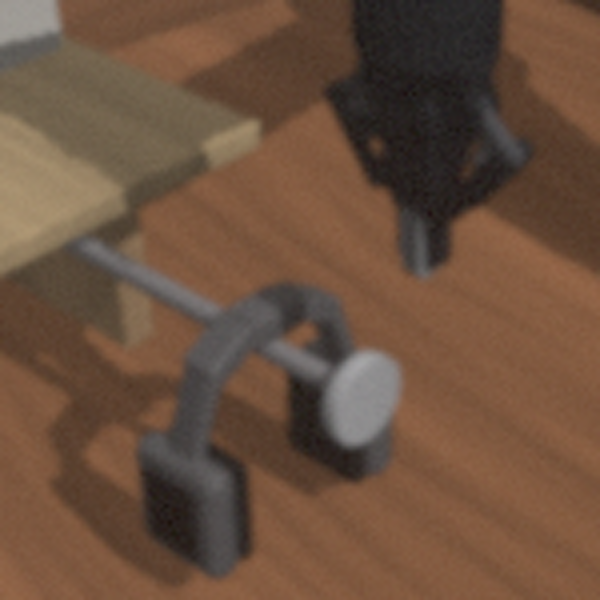

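View pics/t12.png

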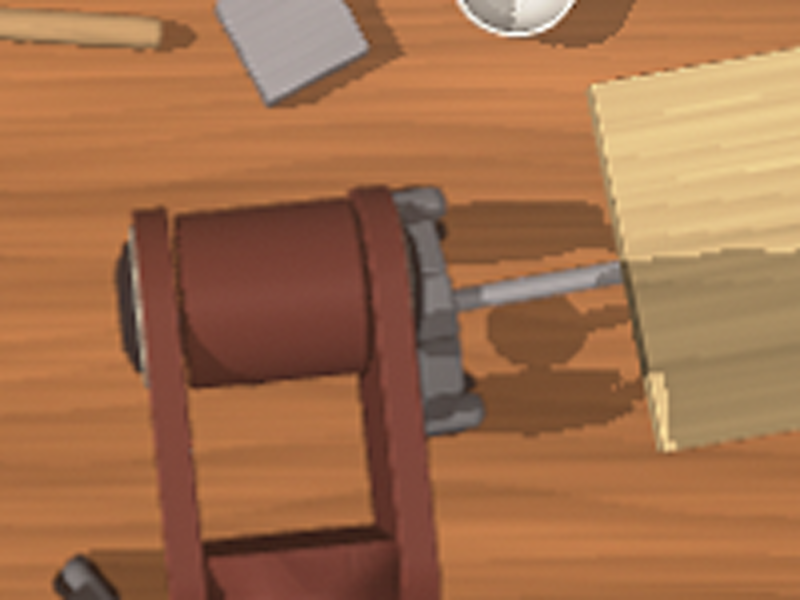

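```bash
python3 - <<'E'
from h import *
np.set_printoptions(precision=1,suppress=True)
for z in(.29,.285,.28,.275,.27): print(z,(proj("scene",[.4802,.1159,z])-[150,50])*4)
E
```

```text
0.29 [[423.1 261.9]]
0.285 [[423.  269.7]]
0.28 [[422.9 277.4]]
0.275 [[422.8 285.1]]
0.27 [[422.7 292.8]]
```

```bash

python3 -m crank '[{"angular":[0,0,0],"delta_pos":[0,0,1],"gripper":0},{"angular":[0,0,0],"delta_pos":[0,0,1],"gripper":0},{"angular":[0,0,0],"delta_pos":[0,0,1],"gripper":0},{"angular":[0,0,0],"delta_pos":[0,0,0.5],"gripper":0},{"angular":[0,0,0],"delta_pos":[0,0,0],"gripper":0},{"angular":[0,0,0],"delta_pos":[0,-0.2,0],"gripper":0},{"angular":[0,0,0],"delta_pos":[0,-0.2,0],"gripper":0},{"angular":[0,0,0],"delta_pos":[0,-0.15,0],"gripper":0},{"angular":[0,0,0],"delta_pos":[0,0,0],"gripper":0}]'
python3 - <<'E'
from h import *
todo(fr(SH,[0,.0865,.20])[0],SH[2]+np.pi/2)
save("scene","s13",(150,50,300,200),4)
E
```

```text
time: 22.32
tool_pos: [0.483, 0.0982, 0.1996]
tool_rot: [0.0, -0.077, 0.997, -0.0]
contact_force: [0.5, 0.4, 0.2]
gripper_width: -0.005
t 22.32 tcp [0.483  0.0982 0.1996] F [0.5 0.4 0.2] w -0.005 shift units [-0.   -4.92 -0.01]
turn units (5deg) [-0.    0.01 -0.01]  shift in goal axes [ 0.   -4.92 -0.01]
```

View pics/s13.png

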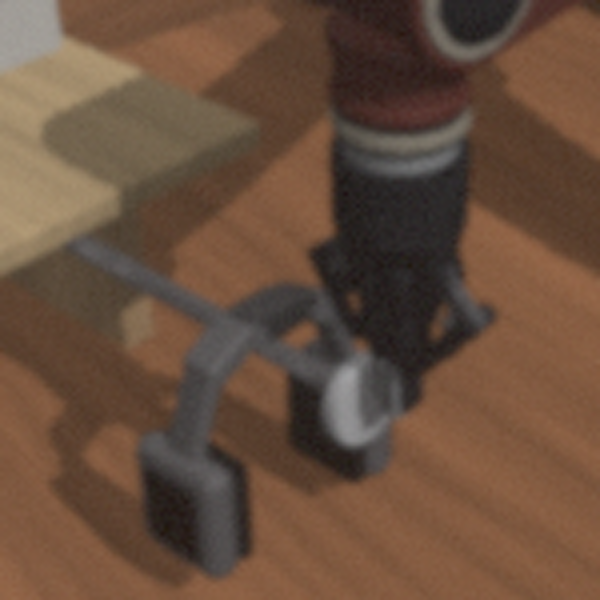

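```bash

python3 -m crank '[{"angular":[0,0,0],"delta_pos":[0,-0.15,0],"gripper":0},{"angular":[0,0,0],"delta_pos":[0,-0.15,0],"gripper":0},{"angular":[0,0,0],"delta_pos":[0,-0.2,0],"gripper":0},{"angular":[0,0,0],"delta_pos":[0,-0.25,0],"gripper":0},{"angular":[0,0,0],"delta_pos":[0,-0.25,0],"gripper":0},{"angular":[0,0,0],"delta_pos":[0,-0.25,0],"gripper":0},{"angular":[0,0,0],"delta_pos":[0,-0.25,0],"gripper":0},{"angular":[0,0,0],"delta_pos":[0,-0.25,0],"gripper":0},{"angular":[0,0,0],"delta_pos":[0,-0.15,0],"gripper":0},{"angular":[0,0,0],"delta_pos":[0,-0.1,0],"gripper":0}]'
python3 - <<'E'
from h import *
todo(fr(SH,[0,.0865,.20])[0],SH[2]+np.pi/2)
save("scene","s14",(120,30,270,180),4)
E
```

```text
time: 23.62
tool_pos: [0.4921, 0.0389, 0.1991]
tool_rot: [0.0, -0.077, 0.997, -0.0]
contact_force: [0.7, 4.1, -0.9]
gripper_width: 0.003
t 23.62 tcp [0.4921 0.0389 0.1991] F [ 0.7  4.1 -0.9] w 0.003 shift units [-0.   -2.93 -0.03]
turn units (5deg) [-0.  0. -0.]  shift in goal axes [-0.   -2.93 -0.03]
```

View pics/s14.png

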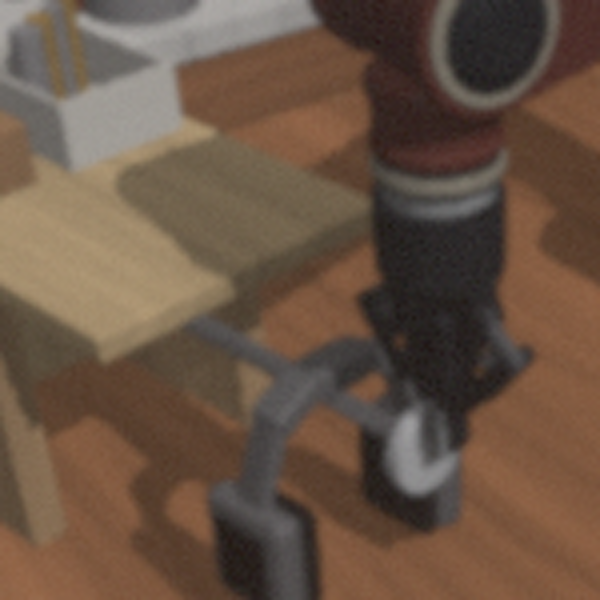

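```bash

python3 -m crank '[{"angular":[0,0,0],"delta_pos":[0,-0.15,0],"gripper":0},{"angular":[0,0,0],"delta_pos":[0,-0.2,0],"gripper":0},{"angular":[0,0,0],"delta_pos":[0,-0.25,0],"gripper":0},{"angular":[0,0,0],"delta_pos":[0,-0.25,0],"gripper":0},{"angular":[0,0,0],"delta_pos":[0,-0.25,0],"gripper":0},{"angular":[0,0,0],"delta_pos":[0,-0.25,0],"gripper":0},{"angular":[0,0,0],"delta_pos":[0,-0.25,0],"gripper":0},{"angular":[0,0,0],"delta_pos":[0,-0.25,0],"gripper":0},{"angular":[0,0,0],"delta_pos":[0,-0.25,0],"gripper":0},{"angular":[0,0,0],"delta_pos":[0,-0.2,0],"gripper":0},{"angular":[0,0,0],"delta_pos":[0,-0.1,0],"gripper":0},{"angular":[0,0,0],"delta_pos":[0,0,0],"gripper":0}]'
python3 - <<'E'
from h import *
todo(fr(SH,[0,.0865,.20])[0],SH[2]+np.pi/2)
save("scene","s15",(120,30,270,180),4)
E
```

```text
time: 25.18
tool_pos: [0.5028, -0.0326, 0.1991]
tool_rot: [-0.0, -0.077, 0.997, -0.001]
contact_force: [0.5, -0.0, 0.6]
gripper_width: -0.003
t 25.18 tcp [ 0.5028 -0.0326  0.1991] F [ 0.5 -0.   0.6] w -0.003 shift units [-0.02 -0.52 -0.03]
turn units (5deg) [-0.02 -0.01 -0.  ]  shift in goal axes [-0.02 -0.52 -0.03]
```

View pics/s15.png

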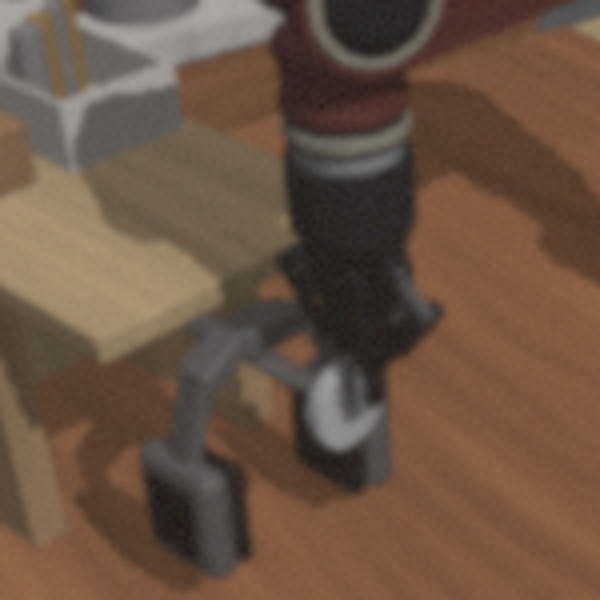

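```bash

python3 -m crank '[{"angular":[0,0,0],"delta_pos":[0,-0.12,0],"gripper":0},{"angular":[0,0,0],"delta_pos":[0,-0.12,0],"gripper":0},{"angular":[0,0,0],"delta_pos":[0,-0.1,0],"gripper":0},{"angular":[0,0,0],"delta_pos":[0,-0.05,0],"gripper":0},{"angular":[0,0,0],"delta_pos":[0,0,0],"gripper":0}]'
python3 -m crank '[{"angular":[0,0,0],"delta_pos":[0,-0.1,0],"gripper":0},{"angular":[0,0,0],"delta_pos":[0,-0.05,0],"gripper":0},{"angular":[0,0,0],"delta_pos":[0,0,0],"gripper":0}]'
```

```text
time: 25.85
tool_pos: [0.5048, -0.0437, 0.199]
tool_rot: [-0.0, -0.077, 0.997, -0.0]
contact_force: [-2.6, 1.1, 1.0]
gripper_width: 0.002
time: 26.22
tool_pos: [0.5055, -0.0481, 0.199]
tool_rot: [-0.0, -0.077, 0.997, -0.0]
contact_force: [-1.7, 2.5, 0.4]
gripper_width: 0.001
```

```bash

python3 -m crank '[{"angular":[0,0,0],"delta_pos":[0,-0.08,0],"gripper":0},{"angular":[0,0,0],"delta_pos":[0,-0.04,0],"gripper":0},{"angular":[0,0,0],"delta_pos":[0,0,0],"gripper":0}]'
python3 -m crank '[{"angular":[0,0,0],"delta_pos":[0,-0.08,0],"gripper":0},{"angular":[0,0,0],"delta_pos":[0,-0.04,0],"gripper":0},{"angular":[0,0,0],"delta_pos":[0,0,0],"gripper":0}]'
python3 - <<'E'
from h import *
todo(fr(SH,[0,.0865,.20])[0],SH[2]+np.pi/2)
save("scene","s16",(120,30,270,180),4)
E
```

```text
time: 26.6
tool_pos: [0.506, -0.0514, 0.199]
tool_rot: [-0.0, -0.077, 0.997, 0.0]
contact_force: [-1.7, 2.6, -0.4]
gripper_width: -0.002
time: 26.98
tool_pos: [0.506, -0.0517, 0.1991]
tool_rot: [-0.001, -0.077, 0.997, 0.004]
contact_force: [-5.7, 15.2, 3.3]
gripper_width: -0.003
t 26.98 tcp [ 0.506  -0.0517  0.1991] F [-5.7 15.2  3.3] w -0.003 shift units [-0.01  0.13 -0.03]
turn units (5deg) [ 0.1  -0.01  0.01]  shift in goal axes [-0.01  0.13 -0.03]
```

View pics/s16.png

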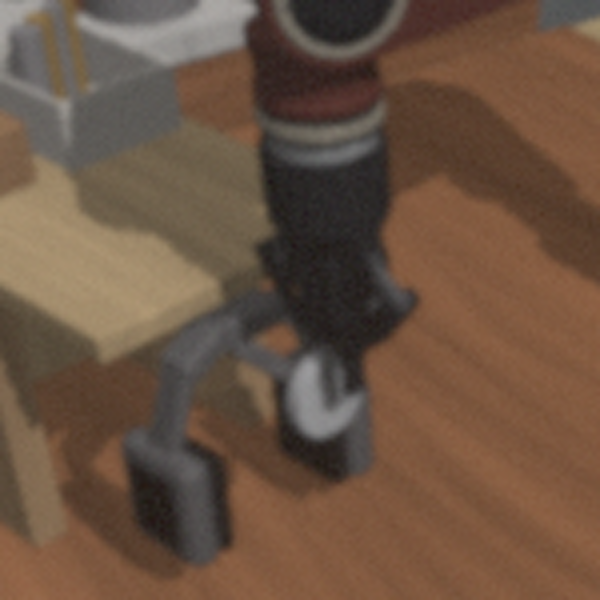

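```bash

python3 -m crank '[{"angular":[0,0,0],"delta_pos":[0,0.2,0],"gripper":0},{"angular":[0,0,0],"delta_pos":[0,0.5,0],"gripper":0},{"angular":[0,0,0],"delta_pos":[0,1,0],"gripper":0},{"angular":[0,0,0],"delta_pos":[0,1,0],"gripper":0},{"angular":[0,0,0],"delta_pos":[0,1,-1],"gripper":0},{"angular":[0,0,0],"delta_pos":[0,1,-1],"gripper":0},{"angular":[0,0,0],"delta_pos":[0,1,-1],"gripper":0},{"angular":[0,0,0],"delta_pos":[0,1,-1],"gripper":0},{"angular":[0,0,0],"delta_pos":[0,1,0],"gripper":0},{"angular":[0,0,0],"delta_pos":[0,1,0],"gripper":0},{"angular":[0,0,0],"delta_pos":[0,0,0],"gripper":0}]'
python3 - <<'E'
from h import *
np.set_printoptions(precision=4,suppress=True)
todo([.4,.3,.3])
save("scene","s17",(60,20,260,170),4);save("top","t17",(300,90,420,250),4);save("top","t17f")
print("pred home disc centre/front", proj("scene",fr(SH,[[0,.066,.175],[0,.072,.175]])),proj("top",fr(SH,[0,.066,.175])))
for c in("scene","top"):
    for d in landmark_of(c,"bar_knob"): print(c,d["conf"],d["pixel"])
    for d in landmark_of(c,"crown"): print(c,"crown",d["conf"],d["pixel"])
E
```

```text
time: 28.4
tool_pos: [0.4662, 0.2044, 0.3194]
tool_rot: [0.001, -0.078, 0.997, -0.0]
contact_force: [-1.1, -0.8, 0.8]
gripper_width: 0.001
t 28.4 tcp [0.4662 0.2044 0.3194] F [-1.1 -0.8  0.8] w 0.001 shift units [1.68 3.49 0.64]
pred home disc centre/front [[202.0325 127.5946]
 [203.5976 128.4571]] [[343.7601 193.1834]]
scene 0.88 [203.6, 128.5]
scene crown 0.75 [369.5, 251.8]
scene crown 0.72 [176.8, 111.5]
scene crown 0.68 [353.4, 175.0]
top 0.67 [343.8, 192.0]
top crown 0.86 [378.8, 188.7]
top crown 0.8 [165.0, 220.9]
top crown 0.62 [226.0, 283.4]
```

View pics/s17.png

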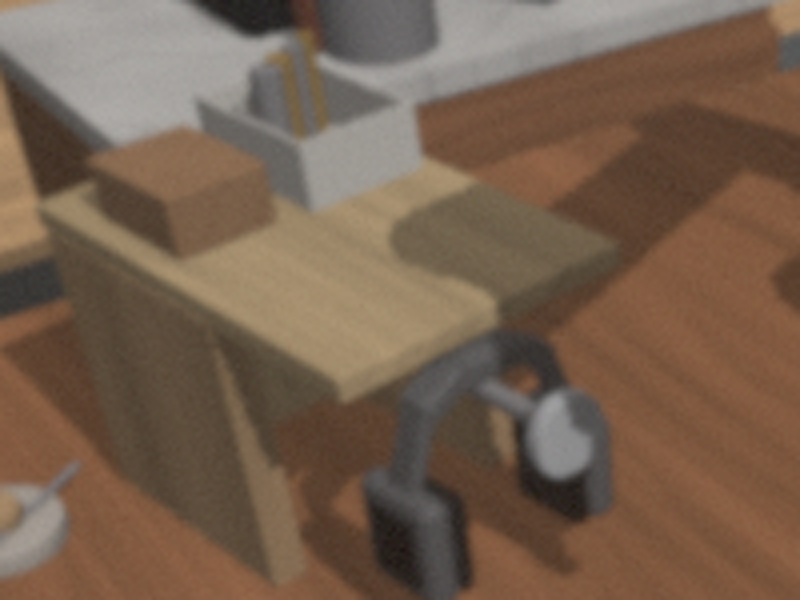

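View pics/t17f.png

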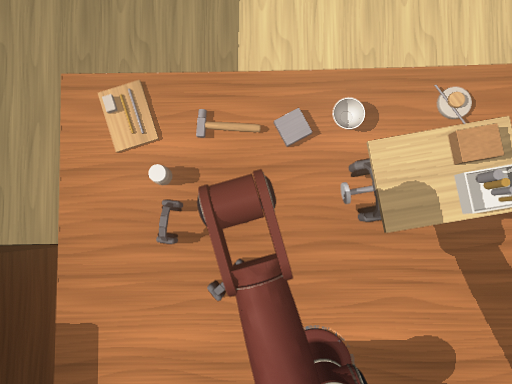

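```bash
python3 - <<'E'
from h import *
np.set_printoptions(precision=4,suppress=True)
P,e=tri([176.8,111.5],[378.8,188.7]); k=fr(SH,[0,.066,.175])[0]
c,s=np.cos(SH[2]),np.sin(SH[2]); d=P-k; print("crown",P,e,"in knob",[c*d[0]+s*d[1],-s*d[0]+c*d[1],d[2]])
Q,e=tri([203.6,128.5],[343.8,192.0]); print("knob",Q,e)
a=cv2.imread("pics/scene0.png")[95:165,150:240]
b=cv2.cvtColor(grab_frame("scene"),cv2.COLOR_RGB2BGR)[95:165,150:240]
cv2.imwrite("pics/cmp.png",cv2.resize(np.hstack([a,b]),None,fx=4.4,fy=4.4,interpolation=cv2.INTER_CUBIC))
a=cv2.imread("pics/top0.png")[150:230,330:400]
b=cv2.cvtColor(grab_frame("top"),cv2.COLOR_RGB2BGR)[150:230,330:400]
cv2.imwrite("pics/cmpt.png",cv2.resize(np.hstack([a,b]),None,fx=5.5,fy=5.5,interpolation=cv2.INTER_CUBIC))
E
```

```text
crown [ 0.522  -0.1631  0.1829] 0.007905252159797373 in knob [np.float64(-0.0014745367623115648), np.float64(-0.09593858119375653), np.float64(0.007909084309169423)]
knob [ 0.5094 -0.0662  0.174 ] 0.006969850322342254
```

View pics/cmp.png

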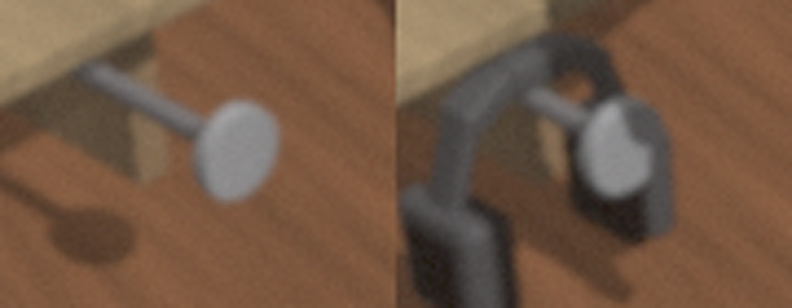

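View pics/cmpt.png

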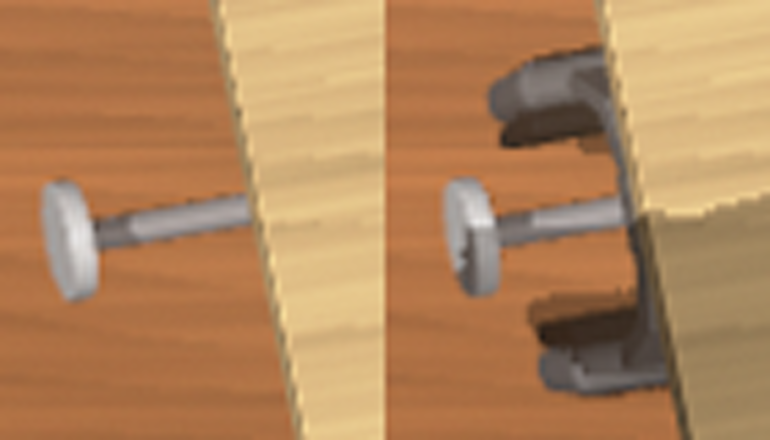

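The bar is against its inner stop and sits slightly further in than at the start. The crown is at about (-1, -96, +8) mm in the knob frame, and the bystanders have not moved. The arm is clear of everything, so I'm handing in.

```bash

python3 -m crank '[{"angular":[0,0,0],"delta_pos":[0,0,0],"gripper":0},{"angular":[0,0,0],"delta_pos":[0,0,0],"gripper":0},{"angular":[0,0,0],"delta_pos":[0,0,0],"gripper":0},{"angular":[0,0,0],"delta_pos":[0,0,0],"gripper":0}]'
python3 -c "
from plant import *
print(job_done())"
```

```text
time: 29.35
tool_pos: [0.4665, 0.2029, 0.3191]
tool_rot: [-0.0, -0.077, 0.997, 0.0]
contact_force: [-0.2, -0.0, 0.2]
gripper_width: -0.001
the job is handed in; nothing more can be done
None
```

The ear defenders are hanging on the bar and the bar is pushed home. I handed the job in at about 29 s; the robot gave no verdict.

**What I did**
- I pulled the bar out by its disc until it met the end stop. It had travelled about 136 mm by tool position, and the resistance rose to 30 N.
- I gripped the largest of the three ear defenders across the crown and hung it over the bar about 90 mm behind the disc, then let go.
- I pushed the disc home with the shut fingers until it met the inner stop at about 15 N, then backed the arm well clear.

**Last checks**
- **Crown position:** it is at about (-1, -96, +8) mm in the disc's frame, inside the limits, with one cup on each side. The two camera rays missed each other by 8 mm, so this is only a rough position.
- **Hanging:** the ear defenders look upright and still in the pictures; I did not measure tilt or speed.
- **Bystanders:** the block, bowl, hammer and jar look to be where they started, judged by eye from the top picture.
- **Arm:** it touches nothing and reads close to 0 N.

**A disagreement:** in both cameras the disc is 2–3 pixels further in than in the first pictures, roughly 7–8 mm. The bar probably started slightly out. The stop force suggests it is now fully home.

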